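# Fit the spacer and hold the post carrier square to the fence

### The arm

A 6-joint arm with a two-finger parallel gripper is mounted at the origin on the work surface. World frame = base frame: x ahead of the robot, y to its left, z up, the work surface at z = 0. Lengths are in mm, angles in rad, forces in N, time in s.
With the tool pointing down it reaches from about 350 to 875 mm from the base axis. Payload 4.2 kg.
Tool frame: the origin (TCP) lies midway between the tips of the shut fingers; the grasp point (between the pads) lies 19 mm behind it; z points along the fingers, y is the line along which they close (so a half turn about z gives the same grasp; the last joint's range is limited). The gripper opens to 85 mm and grips with 20 to 120 N. Pads are 22 mm wide; open, the fingers measure 114 mm over their backs; the gripper's body (76 mm by 85 mm) begins 54 mm behind the grasp point. The pads swing forward as they close: fully open they stand 13 mm farther back than shut.
Start: joints at [1.491, 0.385, 0.008, 0, -1.194, -0.259], TCP at [207.689, 589.461, 231.312] pointing down, gripper open.
Joint ranges: [-3.14, 3.14], [-1.21, 2.06], [-1.07, 1.41], [-3.16, 2.05], [-2.99, -0.16], [-3.1, 3.1]. Speed limits (rad/s): [2.79, 2.79, 3.14, 3.14, 3.14, 3.14].

### API

Orientations are given as a unit quaternion [x, y, z, w].
In Python, from bench import arm gives the robot as it stands.
- The arm moves only by the tool send_rows, never from a script. Its argument "targets" is a list of rows, each an object of numbers: "gripper": the gripper command: -1 is fully open, 1 is shut, values between are in proportion; "x", "y", "z": the shift along the tool's x, y, z in cm; "ax", "ay", "az": the turn, a rotation vector about the tool's x, y, z in degrees. A call has 1 to 5 rows; each row shifts and turns the commanded pose from where the row before left it, along the tool's axes as they then stand; what a row does not reach is not made up. A row lasts 1/12 s, in which the tool goes at most 41.7 mm and 7.16 degrees, less where a joint would pass 70% of its speed; a pose out of reach is approached as far as the arm can. A call is refused whole if a number of a shift passes 4.17 or a number of a turn 7.16, either way. A call with a gripper value outside its range is refused whole. The fingers move at their own pace and stop on an object; the grip force is fixed at half the most. Time passes only in rows, so rows that do not move let the fingers close. It gives the time, the measured TCP pose, the force, the opening and the grip force at its end, in the units of the state.
- arm.read_state(): the state, without advancing time (a new reading comes with each control period).
- arm.get_image(name): name is "scene" or "side" or "wrist"; returns (picture, depth): 400x640x3 uint8, red, green, blue; 400x640 float32, mm along the optical axis (not along the pixel's ray), 0 where there is no reading.
- arm.camera_model(name): a dict with "fx", "fy", "cx", "cy" (pixels), "cam_to_world" (4x4, takes a point from camera to world coordinates). Camera axes: x right, y down, z forward; pixel columns grow to the right and rows downward; lengths in mm; the calibration is good to about 2 mm. The wrist camera is an equidistant fisheye: a pixel r from the principal point sees the ray r / f radians off the axis. A picture is of the moment at which its call begins: read the wrist's pose just before it. camera_model takes no time and is no camera call; for the wrist camera it gives the pose at the moment of the call.
- arm.job_done(): hands the job in; it is judged then, once.
Trained networks look in the newest picture that a camera, given by its name, has taken for a name from the list of things; names that differ only in an ending like _2 or _b are one class to them, and where a whole thing is asked for, a point or a joint stands for the part that bears it (a point fixed in the world has none). Each returns a list of dicts, best first, with "score" (0 to 1); they miss things now and then, are a little off and sometimes report something else, mostly with a low value. They report only what shows in the picture. A call takes as long as a camera call. They do not tell look-alikes from the thing itself.
- arm.boxes_of(camera, thing): "rect" ([left, top, width, height] in pixels, round what is visible of it).
The state is a dict: "clock": time; "joints": joint angles; "joint_vel": joint speeds; "joint_efforts": joint torques, N m; "position": TCP position; "ee_rot": TCP orientation; "contact_force": force on the tool from outside, world axes, zero at the start; "wrist_torque": the same for the moment, N m; "gripper_width": finger opening in mm; "grasp_force": force on a finger pad.
Only numpy, scipy, OpenCV 4.12 (cv2) and the standard library are available. Lean on these libraries where they do the work, as an engineer would, in place of code of your own. Each camera call takes 0.05 s, during which the arm holds its last target. There are 200 camera calls.

### The job

On the optical table, slide the brass spacer over the post of the aluminium carrier until it sits fully down on the carrier's top, and let go of it. Then bring the carrier's flat front face flush against the blue fence, its whole width on the fence, and hold it there with one slanting push of the fingertips on the red sloping pad (forward and down, firmly, some 10 to 20 newtons), so that it is pressed against fence and table together as if waiting for the bolts. Finish while still holding that push, and leave the flange, orange cap, mirror and screwdriver where they are.

Things in the scene. Friction and masses are not known exactly. Their poses are not given: they have to be found in the camera images.
- spacer_center (a point): Brass spacer sleeve, a plain tube standing upright on the table: outer diameter 34 mm, bore 16.4 mm, 30 mm tall, 0.17 kg. The point is its centre, half-way up on its axis (15 mm above its underside); z is the axis of the bore.
- carrier: Loose aluminium block, 80 (x) by 60 (y) by 40 mm tall, about 0.47 kg (varies by a quarter). Origin: centre of underside. Flat front face, at x = +40 mm, goes against the fence. The back at x = -40 mm is upright to 18 mm height; above it a red 45 degree slope rises forward to x = -18 mm at the top. A steel post, 13 mm diameter, tapered tip, stands at x = +12 mm.
- pad: Red pad on the carrier's 45 degree back slope, fixed to it: 30.5 mm along the slope, 56 mm wide (y). Origin: centre of its outer surface, at x = -29 mm, 29 mm height in the carrier's frame. Its z axis points square out of the slope (backward and up at 45 degrees); pushing against z presses the carrier forward and down.
- post_top (a point): Top of the carrier's post, on its axis, 90 mm above the table and 50 mm above the carrier's top face.
- ring_seat (a point): Where the spacer's centre lies when it is fully down on the carrier: on the post's axis, 55 mm above the carrier's underside.
- fence: Blue fence bar fixed to the table: 25 mm thick (x), 240 mm long (y), 30 mm tall. Origin: centre of the underside. Working face: x = -12.5 mm, on the robot's side, facing the carrier. The carrier's x axis starts within about 0.35 rad of the fence's x axis. With the carrier flush, its origin is at x = -52.5 mm in the fence's frame.
- table: Dark optical table top with holes, at z = 0. It does not move.
- flange: Bystander: loose steel vacuum flange, disc of 70 mm diameter, 16 mm tall, lying flat. Origin: centre of the underside.
- cap: Bystander: orange plastic cap, an open cup of 50 mm diameter, 30 mm tall. Origin: centre of the underside.
- mirror: Bystander: black mirror mount with a small round mirror, base 50 by 50 mm, 78 mm tall. Origin: centre of the underside.
- driver: Bystander: screwdriver with a yellow handle, 170 mm long, lying on the table beyond the fence. Origin: at its middle, on the table.
Mind the look-alikes: they are no part of the job. There is more than one size of the carrier; the job needs the smaller.

How it is judged:
By the outcome, as a careful person would: the job done as asked, in the order asked, and still so for the second after the job is handed in, while the arm keeps its last pose, push and grip.
It also fails if it takes over 70 s, if anything falls off the work surface, if the arm or the gripper's body presses on something with over 40 N, if the wrist force passes 120 N, or if a joint passes its speed limit or range.

## Working session

There is one attempt and no reset: what is moved stays moved. The work goes in short steps, Python scripts to look and compute and a tool call to move; the robot and the scene stay as the last step left them, time stands still between calls to the robot, and variables do not carry over. Pictures are saved under pics/ and viewed, at most 10 in all, crops included, and the job is handed in when it is done.

Besides the shell and the picture viewer there is one more tool, called after "Call:" in YAML: its name, and indented under it one key for each argument. send_rows: Moves the arm, as the interface text tells. Its arguments: {"type":"object","properties":{"targets":{"type":"array"}},"required":["targets"]}

```bash
mkdir -p pics; ls; python3 - <<'E'
from bench import arm
import cv2,numpy as np
s=arm.read_state();print(s)
for n in("scene","side"):
    p,d=arm.get_image(n);cv2.imwrite(f"pics/{n}0.png",p[...,::-1]);np.save(f"{n}0.npy",d)
    m=arm.camera_model(n);print(n,m)
    for t in("spacer_center","carrier","pad","post_top","fence"):
        print(t,[(np.round(b["rect"]).tolist(),round(b["score"],2)) for b in arm.boxes_of(n,t)])
E
```

```text
pics
{'clock': 0.0, 'joints': array([ 1.49056482e+00,  3.85584102e-01,  6.61495518e-03, -5.39739574e-04,
       -1.19400762e+00, -2.58629385e-01]), 'joint_vel': array([-1.39733976e-04, -2.83322713e-05, -6.45240029e-04,  1.24384354e-03,
       -7.12841233e-04,  1.32923143e-04]), 'joint_efforts': array([ 4.06829940e-04, -3.92294955e+01,  1.88401258e+01,  4.18608114e+00,
       -4.53083689e-03, -4.25014434e-06]), 'position': array([207.51680119, 588.91283082, 230.19466625]), 'ee_rot': array([ 9.85663555e-01, -1.68719014e-01, -1.52715778e-04,  1.10822699e-03]), 'contact_force': array([-2.27045494e-04,  3.37608251e-01, -6.73000793e-02]), 'wrist_torque': array([-0.00394399,  0.0029202 , -0.02556175]), 'grasp_force': 0.0, 'gripper_width': 85.22724889904437}
scene {'fx': 420.82169591078025, 'fy': 420.82169591078025, 'cx': 318.2091544647309, 'cy': 193.26469931840933, 'cam_to_world': array([[ 5.43926361e-01,  5.31857787e-01, -6.49054241e-01,
         1.18924557e+03],
       [ 8.38907457e-01, -3.26727369e-01,  4.35297031e-01,
        -4.18319675e+02],
       [ 1.94523316e-02, -7.81265973e-01, -
[... 490 characters left out ...]
60979145, 'cam_to_world': array([[ 7.45565448e-01, -4.61525077e-01,  4.80756452e-01,
         9.99193943e+01],
       [-6.66412954e-01, -5.21824898e-01,  5.32534084e-01,
        -5.60170353e+02],
       [ 5.09285206e-03, -7.17421340e-01, -6.96620904e-01,
         8.09085184e+02],
       [ 0.00000000e+00,  0.00000000e+00,  0.00000000e+00,
         1.00000000e+00]])}
spacer_center [([338.0, 314.0, 17.0, 18.0], 0.7)]
carrier [([307.0, 217.0, 39.0, 45.0], 0.68), ([238.0, 252.0, 53.0, 58.0], 0.65)]
pad [([239.0, 263.0, 16.0, 36.0], 0.81), ([307.0, 234.0, 24.0, 23.0], 0.77)]
post_top [([307.0, 220.0, 39.0, 40.0], 0.81), ([237.0, 251.0, 58.0, 58.0], 0.73)]
fence [([321.0, 189.0, 72.0, 63.0], 0.81)]
```

```bash
python3 - <<'E'
import cv2,numpy as np
a=cv2.imread("pics/scene0.png")[120:320,140:400];b=cv2.imread("pics/side0.png")[160:360,210:470]
cv2.imwrite("pics/c0.png",np.vstack([cv2.resize(x,(780,600))[:] for x in(a,b)])[:, :] if 0 else cv2.resize(a,(780,600)))
cv2.imwrite("pics/c1.png",cv2.resize(b,(780,600)))
E
```

```text
(no output)
```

View pics/c0.png

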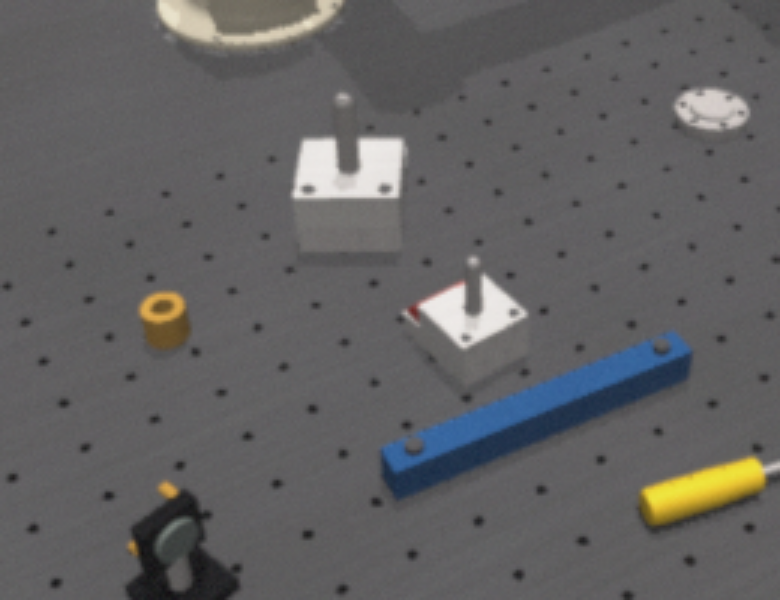

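View pics/c1.png

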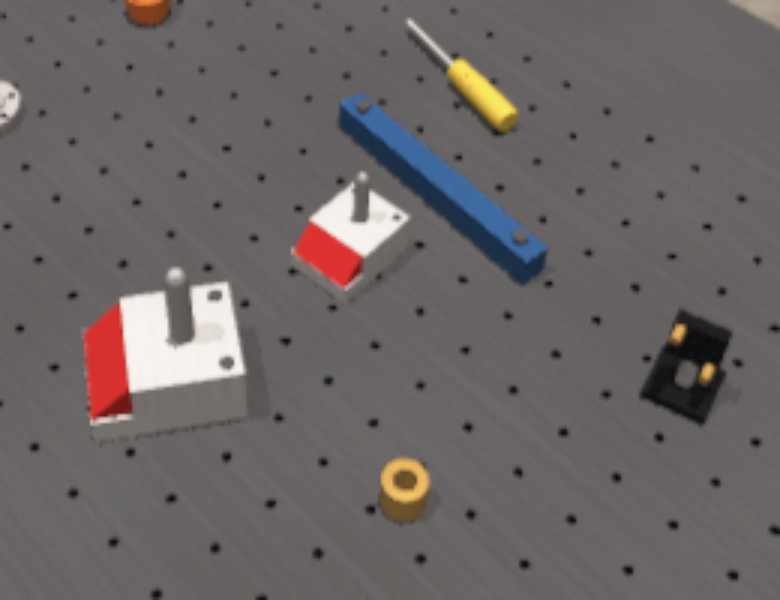

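The look-alikes are two carriers. The small one is at scene pixel (297,225) and side pixel (325,240), next to the fence. The large one is at scene (258,178) and side (265,282). There is only one brass spacer, at scene (195,227) and side (345,322). I choose the small carrier, and both crops show it clearly. Next I measure from depth.

```bash
cat > h.py <<'E'
import cv2,numpy as np
def cloud(p,d,m):
    v,u=np.mgrid[:400,:640];X=np.stack([(u-m["cx"])/m["fx"]*d,(v-m["cy"])/m["fy"]*d,d],-1)
    T=m["cam_to_world"];return X@T[:3,:3].T+T[:3,3]
E
python3 - <<'E'
from bench import arm
import cv2,numpy as np
from h import *
R={"scene":dict(sp=(180,215,210,242),ca=(268,198,325,255),fe=(262,225,376,290)),"side":dict(sp=(332,308,360,336),ca=(300,213,352,264),fe=(316,185,396,256))}
for n in R:
    p=cv2.imread(f"pics/{n}0.png");d=np.load(f"{n}0.npy");W=cloud(p,d,arm.camera_model(n));hsv=cv2.cvtColor(p,cv2.COLOR_BGR2HSV)
    tb=W[(np.abs(W[...,2])<15)&(d>0)];print(n,"table z",np.median(tb[:,2]))
    for k,(a,b,c,e) in R[n].items():
        w=W[b:e,a:c].reshape(-1,3);h=hsv[b:e,a:c].reshape(-1,3);
        blue=(h[:,0]>95)&(h[:,0]<125)&(h[:,1]>120)
        if k=="fe":
            q=w[blue];t=q[np.abs(q[:,2]-30)<4];r=cv2.minAreaRect(t[:,:2].astype(np.float32));print(k,len(q),r,np.median(t,0))
            print(" line",cv2.fitLine(t[:,:2].astype(np.float32),cv2.DIST_HUBER,0,.01,.01).ravel())
        if k=="ca":
            q=w[~blue];t=q[(np.abs(q[:,2]-40)<4)&True];r=cv2.minAreaRect(t[:,:2].astype(np.float32));print(k,len(t),r,cv2.boxPoints(r).round(1).tolist())
            o=q[(q[:,2]>50)&(q[:,2]<95)];print(" post",len(o),o[np.argsort(o[:,2])].round(1)[::4].tolist())
            red=((h[:,0]<8)|(h[:,0]>172))&(h[:,1]>150);print(" red",red.sum(),np.median(w[red],0) if red.any() else 0)
        if k=="sp":
            t=w[(h[:,1]>100)&(h[:,0]<30)];print(k,len(t),t[:,2].max());t=t[np.abs(t[:,2]-30)<4];print(cv2.minEnclosingCircle(t[:,:2].astype(np.float32)),t.mean(0))
E
```

```text
scene table z -0.4076544597769498
sp 247 680.1690066547775
((454.9263916015625, -260.9144592285156), 17.80531883239746) [ 454.73166755 -261.58092207   29.31703045]
ca 446 ((588.593017578125, -68.88642883300781), (61.27534866333008, 61.856868743896484), 5.522641658782959) [[555.0999755859375, -41.099998474121094], [561.0999755859375, -102.5999984741211], [622.0999755859375, -96.69999694824219], [616.0999755859375, -35.20000076293945]]
 post 92 [[596.3, -72.4, 50.7], [594.7, -66.3, 52.5], [596.5, -75.0, 55.2], [593.0, -75.5, 55.6], [593.6, -73.3, 58.0], [592.7, -75.2, 61.1], [595.6, -71.9, 61.8], [594.8, -71.3, 63.9], [594.6, -68.7, 65.4], [587.0, -74.3, 68.2], [594.1, -73.4, 70.1], [594.5, -71.1, 72.3], [595.3, -69.0, 74.8], [595.0, -66.2, 76.2], [595.3, -71.5, 78.8], [595.6, -66.6, 79.7], [594.3, -73.4, 81.9], [594.6, -71.0, 83.8], [589.6, -75.5, 85.0], [594.2, -70.7, 86.3], [592.3, -69.6, 87.2], [591.6, -71.7, 87.6], [592.4, -67.1, 89.0]]
 red 1 [ 550.32578072 -101.07873975   25.61406123]
fe 1718 ((682.7577514648438, -68.80986785888672), (238.51641845703125, 28.217344284057617), 86.
[... 463 characters left out ...]
96.9000015258789], [611.5, -35.900001525878906]]
 post 66 [[584.7, -76.0, 50.0], [581.5, -72.2, 52.9], [581.5, -75.6, 55.6], [581.9, -75.1, 58.6], [582.3, -74.5, 61.4], [583.2, -73.5, 63.5], [580.1, -69.6, 66.0], [581.7, -74.9, 69.2], [582.6, -73.8, 71.3], [580.0, -72.9, 75.9], [586.4, -76.5, 77.8], [579.8, -69.5, 80.3], [579.7, -73.0, 83.2], [581.2, -67.8, 84.9], [583.6, -75.6, 86.0], [587.0, -71.9, 87.6], [586.1, -69.3, 89.6]]
 red 250 [546.33668403 -75.56520348  28.61939537]
fe 1074 ((678.0504760742188, -68.70167541503906), (240.6228790283203, 27.64316177368164), 86.82489013671875) [676.58612355 -80.83698468  28.40972702]
 line [ 6.0504608e-02  9.9816793e-01  6.7633826e+02 -7.7708206e+01]
```

Call:
send_rows:
  targets:
    - {"gripper": -1,"x": 2.4,"y": 3.3,"az": -5.35}
    - {"gripper": -1,"x": 2.4,"y": 3.3,"az": -5.35}
    - {"gripper": -1,"x": 2.4,"y": 3.3,"az": -5.35}
    - {"gripper": -1,"x": 2.4,"y": 3.3}
    - {"gripper": -1,"x": 2.4,"y": 3.3}

```text
$.targets[0]: bad value
```

Call:
send_rows:
  targets:
    - {"gripper": -1,"x": 2.4,"y": 3.3}
    - {"gripper": -1,"x": 2.4,"y": 3.3}
    - {"gripper": -1,"x": 2.4,"y": 3.3}
    - {"gripper": -1,"x": 2.4,"y": 3.3}
    - {"gripper": -1,"x": 1.4,"y": 3.8}

```text
$.targets[0]: bad value
```

Call:
send_rows:
  targets:
    - {"gripper": -1,"x": 0.5,"y": 4.0}
    - {"gripper": -1,"x": 0.5,"y": 4.0}
    - {"gripper": -1,"x": 0.5,"y": 4.0}
    - {"gripper": -1,"x": 0.5,"y": 4.0}
    - {"gripper": -1,"x": 0.5,"y": 4.0}

```text
$.targets[0]: bad value
```

Call:
send_rows:
  targets:
    - {"gripper": -1,"x": 0.3,"y": 4.0}
    - {"gripper": -1,"x": 0.3,"y": 4.0}
    - {"gripper": -1,"x": 0.3,"y": 4.0}
    - {"gripper": -1,"x": 0.3,"y": 4.0}
    - {"gripper": -1,"x": 0,"y": 4.0}

```text
$.targets[0]: bad value
```

```bash
cat >> h.py <<'E'
def fish_ray(m,u,v):
    x=(u-m["cx"])/m["fx"];y=(v-m["cy"])/m["fy"];r=np.hypot(x,y)+1e-9;s=np.sin(r)/r
    return np.stack([x*s,y*s,np.cos(r)],-1)@m["cam_to_world"][:3,:3].T
def fcloud(d,m):
    v,u=np.mgrid[:400,:640];x=(u-m["cx"])/m["fx"];y=(v-m["cy"])/m["fy"];r=np.hypot(x,y)+1e-9;t=np.tan(np.minimum(r,1.4))/r
    X=np.stack([x*t*d,y*t*d,d],-1);T=m["cam_to_world"];return X@T[:3,:3].T+T[:3,3]
E
python3 - <<'E'
from bench import arm
import cv2,numpy as np
from scipy.spatial.transform import Rotation as R
s=arm.read_state();print(s["clock"],s["position"],R.from_quat(s["ee_rot"]).as_matrix().round(4).tolist(),s["joints"],s["contact_force"])
m=arm.camera_model("wrist");p,d=arm.get_image("wrist");cv2.imwrite("pics/w1.png",p[...,::-1]);np.savez("w1",d=d,**m);print(m)
for t in("spacer_center","carrier"):print(t,[(np.round(b["rect"]).tolist(),round(b["score"],2)) for b in arm.boxes_of("wrist",t)])
E
```

```text
0.6 [207.67348217 589.46765387 231.31106565] [[0.9432, -0.3323, -0.0], [-0.3323, -0.9432, 0.0], [-0.0, -0.0, -1.0]] [ 1.49060845e+00  3.84698037e-01  7.90994692e-03 -4.10410508e-05
 -1.19399320e+00 -2.58568324e-01] [ 0.56484991  0.28733764 -0.44767792]
{'fx': 309.70691628693146, 'fy': 309.70691628693146, 'cx': 318.9129569291706, 'cy': 197.50096218119626, 'cam_to_world': array([[-3.31862251e-01, -9.02312167e-01, -2.75136694e-01,
         2.77016502e+02],
       [-9.43327726e-01,  3.17586865e-01,  9.62880293e-02,
         5.63824680e+02],
       [ 4.97939816e-04,  2.91498434e-01, -9.56571176e-01,
         3.74416310e+02],
       [ 0.00000000e+00,  0.00000000e+00,  0.00000000e+00,
         1.00000000e+00]])}
spacer_center []
carrier []
```

View pics/w1.png

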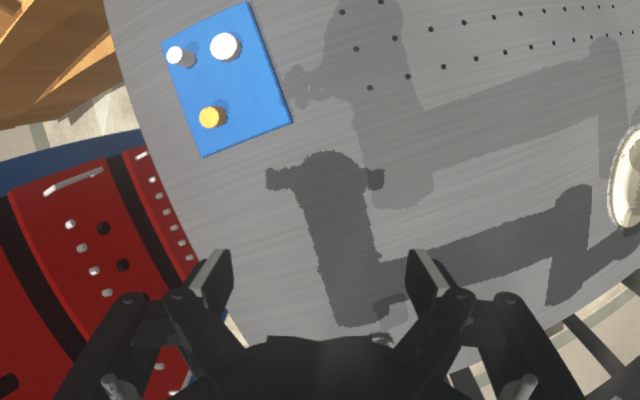

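The picture shows only the start area, since the moves were refused. I'll try again with all fields in each row.

Call:
send_rows:
  targets:
    - {"gripper": -1,"x": 2.4,"y": 3.3,"z": 0,"ax": 0,"ay": 0,"az": -5.35}
    - {"gripper": -1,"x": 2.4,"y": 3.3,"z": 0,"ax": 0,"ay": 0,"az": -5.35}
    - {"gripper": -1,"x": 2.4,"y": 3.3,"z": 0,"ax": 0,"ay": 0,"az": -5.35}
    - {"gripper": -1,"x": 2.4,"y": 3.3,"z": 0,"ax": 0,"ay": 0,"az": 0}
    - {"gripper": -1,"x": 2.4,"y": 3.3,"z": 0,"ax": 0,"ay": 0,"az": 0}

```text
clock: 1.17
position: [297.7, 405.8, 231.6]
ee_rot: [1.0, -0.029, 0.0, -0.0]
contact_force: [1.1, 0.2, 0.2]
gripper_width: 85.4
grasp_force: 0.0
```

Call:
send_rows:
  targets:
    - {"gripper": -1,"x": 2.4,"y": 3.3,"z": 0,"ax": 0,"ay": 0,"az": 0}
    - {"gripper": -1,"x": 2.4,"y": 3.3,"z": 0,"ax": 0,"ay": 0,"az": 0}
    - {"gripper": -1,"x": 2.4,"y": 3.3,"z": 0,"ax": 0,"ay": 0,"az": 0}
    - {"gripper": -1,"x": 2.4,"y": 3.3,"z": 0,"ax": 0,"ay": 0,"az": 0}
    - {"gripper": -1,"x": 1.4,"y": 3.8,"z": 0,"ax": 0,"ay": 0,"az": 0}

```text
clock: 1.58
position: [398.9, 230.2, 231.7]
ee_rot: [1.0, -0.029, 0.001, -0.0]
contact_force: [0.8, -0.2, 0.0]
gripper_width: 85.2
grasp_force: 0.0
```

Call:
send_rows:
  targets:
    - {"gripper": -1,"x": 0.5,"y": 4.0,"z": 0,"ax": 0,"ay": 0,"az": 0}
    - {"gripper": -1,"x": 0.5,"y": 4.0,"z": 0,"ax": 0,"ay": 0,"az": 0}
    - {"gripper": -1,"x": 0.5,"y": 4.0,"z": 0,"ax": 0,"ay": 0,"az": 0}
    - {"gripper": -1,"x": 0.5,"y": 4.0,"z": 0,"ax": 0,"ay": 0,"az": 0}
    - {"gripper": -1,"x": 0.5,"y": 4.0,"z": 0,"ax": 0,"ay": 0,"az": 0}

```text
clock: 2.0
position: [410.2, 28.4, 231.8]
ee_rot: [1.0, -0.029, 0.001, -0.0]
contact_force: [0.2, 1.0, 0.1]
gripper_width: 85.8
grasp_force: 0.0
```

Call:
send_rows:
  targets:
    - {"gripper": -1,"x": 0.3,"y": 4.0,"z": 0,"ax": 0,"ay": 0,"az": 0}
    - {"gripper": -1,"x": 0.3,"y": 4.0,"z": 0,"ax": 0,"ay": 0,"az": 0}
    - {"gripper": -1,"x": 0,"y": 4.0,"z": 0,"ax": 0,"ay": 0,"az": 0}
    - {"gripper": -1,"x": 0,"y": 4.0,"z": 0,"ax": 0,"ay": 0,"az": 0}
    - {"gripper": -1,"x": 0,"y": 0,"z": 0,"ax": 0,"ay": 0,"az": 0}

```text
clock: 2.42
position: [406.0, -135.0, 231.4]
ee_rot: [0.999, -0.034, -0.0, 0.0]
contact_force: [1.0, 0.6, 0.5]
gripper_width: 85.5
grasp_force: 0.0
```

```bash
python3 - <<'E'
from bench import arm
import cv2,numpy as np
from scipy.spatial.transform import Rotation as R
s=arm.read_state();print(s["clock"],s["position"],R.from_quat(s["ee_rot"]).as_matrix().round(4).tolist(),s["joints"],s["contact_force"])
m=arm.camera_model("wrist");p,d=arm.get_image("wrist");cv2.imwrite("pics/w2.png",p[...,::-1]);np.savez("w2",d=d,**m);print(m)
for t in("spacer_center","carrier"):print(t,[(np.round(b["rect"]).tolist(),round(b["score"],2)) for b in arm.boxes_of("wrist",t)])
E
```

```text
2.4167 [ 405.9628     -134.95599885  231.43481137] [[0.9978, -0.067, -0.0003], [-0.067, -0.9978, -0.0009], [-0.0003, 0.001, -1.0]] [ 6.25547764e-02  4.12408548e-02 -4.42107681e-01  1.02588429e-03
 -1.08783279e+00  1.44069313e+00] [1.03559622 0.56676735 0.46490617]
{'fx': 309.70691628693146, 'fy': 309.70691628693146, 'cx': 318.9129569291706, 'cy': 197.50096218119626, 'cam_to_world': array([[-6.65106240e-02, -9.54317086e-01, -2.91299222e-01,
         4.79390676e+02],
       [-9.97784855e-01,  6.39968637e-02,  1.81599965e-02,
        -1.40770981e+02],
       [ 1.31184172e-03,  2.91861785e-01, -9.56459606e-01,
         3.74499780e+02],
       [ 0.00000000e+00,  0.00000000e+00,  0.00000000e+00,
         1.00000000e+00]])}
spacer_center [([408.0, 114.0, 35.0, 28.0], 0.71)]
carrier [([218.0, 1.0, 68.0, 68.0], 0.88), ([217.0, 135.0, 102.0, 108.0], 0.56)]
```

View pics/w2.png

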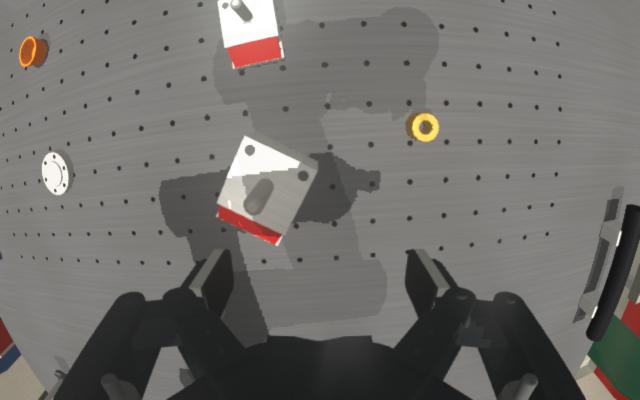

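The wrist picture shows the spacer ring at (425,127). The small carrier is at (250,35) and the large one, to be avoided, at (265,190). Now I measure the spacer and post in the wrist frame.

```bash
python3 - <<'E'
import cv2,numpy as np
from h import *
z=np.load("w2.npz");W=fcloud(z["d"],z);p=cv2.imread("pics/w2.png");hsv=cv2.cvtColor(p,cv2.COLOR_BGR2HSV)
print("table",np.median(W[60:110,330:400,2]))
w=W[105:150,400:450].reshape(-1,3);h=hsv[105:150,400:450].reshape(-1,3)
t=w[(h[:,1]>100)&(h[:,0]<35)];t=t[np.abs(t[:,2]-30)<5];print("spacer",cv2.minEnclosingCircle(t[:,:2].astype(np.float32)),t.mean(0))
for nm,(a,b,c,e) in dict(small=(210,0,290,72),large=(210,130,322,248)).items():
    w=W[b:e,a:c].reshape(-1,3);w=w[(w[:,2]>10)&(w[:,2]<200)];print(nm,np.percentile(w[:,2],[50,90,99]),w.min(0),w.max(0))
    h40=w[np.abs(w[:,2]-40)<4]
    if nm=="small":
        r=cv2.minAreaRect(h40[:,:2].astype(np.float32));print(r,cv2.boxPoints(r).round(1).tolist());o=w[w[:,2]>50];print(o.mean(0),o[::6].round(1).tolist())
E
```

```text
table 0.51522242937952
spacer ((450.84197998046875, -261.3027648925781), 17.01443099975586) [ 451.20209365 -260.61955407   30.09024118]
small [39.89559597 41.86395767 89.64031772] [ 532.50231106 -105.19677119   10.01063482] [613.23428882 -37.908214    91.81354112]
((583.6156005859375, -70.36539459228516), (64.04996490478516, 61.229591369628906), 4.604389667510986) [[549.2000122070312, -42.400001525878906], [554.2000122070312, -103.5], [618.0, -98.30000305175781], [613.0999755859375, -37.29999923706055]]
[584.73835527 -71.67525861  76.70322262] [[592.2, -65.3, 86.6], [589.6, -72.2, 90.7], [590.7, -65.6, 87.8], [588.7, -72.0, 90.2], [590.7, -63.9, 85.5], [587.7, -71.1, 90.6], [588.2, -75.9, 86.4], [587.5, -68.8, 89.1], [587.2, -74.1, 87.1], [587.1, -66.6, 88.3], [585.6, -72.7, 89.6], [588.9, -75.9, 77.7], [584.7, -70.0, 90.4], [584.7, -75.1, 87.6], [585.1, -65.6, 88.5], [584.1, -71.4, 88.4], [585.4, -75.7, 81.8], [584.0, -67.3, 87.6], [583.2, -73.0, 87.0], [587.0, -75.9, 73.5], [583.2, -68.8, 85.9], [582.8, -74.2, 84.2], [587.3, -76.8, 68.5], [582.2, -69.6, 85.3], [583.2, -74.1, 79.6], [587.6, -76.8, 64.0], [580.9, -71.4, 84.9], [583.0, -75.2, 75.9], [581.9, -67.3, 80.5], [582.0, -72.5, 77.1], [585.8, -75.5, 63.3], [581.8, -68.3, 76.6], [582.5, -73.2, 71.6], [587.6, -75.6, 53.4], [582.3, -70.8, 70.1], [584.3, -75.0, 61.0], [582.7, -67.8, 66.5], [583.0, -73.2, 62.6], [582.5, -67.2, 63.9], [583.0, -72.4, 59.1], [583.3, -65.7, 57.9], [582.2, -72.1, 58.1], [582.7, -67.1, 55.1], [582.2, -73.2, 53.5], [581.5, -71.9, 52.7]]
large [ 57.20228036  59.16054313 127.68611451] [ 314.32935269 -134.72509168   10.02206848] [455.95528845  -4.64143013 130.03779277]
```

Call:
send_rows:
  targets:
    - {"gripper": -1,"x": 1.31,"y": 3.08,"z": 2,"ax": 0,"ay": 0,"az": 0}
    - {"gripper": -1,"x": 1.31,"y": 3.08,"z": 2,"ax": 0,"ay": 0,"az": 0}
    - {"gripper": -1,"x": 1.31,"y": 3.08,"z": 2,"ax": 0,"ay": 0,"az": 0}
    - {"gripper": -1,"x": 1.31,"y": 3.08,"z": 2,"ax": 0,"ay": 0,"az": 0}
    - {"gripper": -1,"x": 0,"y": 0,"z": 3,"ax": 0,"ay": 0,"az": 0}

```text
clock: 2.98
position: [456.9, -258.6, 122.0]
ee_rot: [1.0, -0.029, 0.003, 0.002]
contact_force: [1.6, -0.4, -0.3]
gripper_width: 85.0
grasp_force: 0.0
```

Call:
send_rows:
  targets:
    - {"gripper": -1,"x": 0,"y": 0,"z": 2,"ax": 0,"ay": 0,"az": 0}
    - {"gripper": -1,"x": 0,"y": 0,"z": 0,"ax": 0,"ay": 0,"az": 0}
    - {"gripper": -1,"x": 0,"y": 0,"z": 0,"ax": 0,"ay": 0,"az": 0}

```text
clock: 3.23
position: [452.5, -254.6, 100.9]
ee_rot: [1.0, -0.028, -0.001, -0.0]
contact_force: [-0.1, -0.7, 0.7]
gripper_width: 85.4
grasp_force: 0.0
```

```bash
cat > ring.py <<'E'
from bench import arm
import cv2,numpy as np,sys
from h import *
from scipy.spatial.transform import Rotation as R
def st():
    s=arm.read_state();M=R.from_quat(s["ee_rot"]).as_matrix();print(s["clock"],s["position"].round(2),"toolx",M[:,0].round(4),"z",M[:,2].round(4),"F",s["contact_force"].round(1),"w",round(s["gripper_width"],1));return s,M
def ring(name):
    s,M=st();m=arm.camera_model("wrist");p,d=arm.get_image("wrist");cv2.imwrite(f"pics/{name}.png",p[...,::-1]);np.savez(name,d=d,**m)
    W=fcloud(d,m);h=cv2.cvtColor(p,cv2.COLOR_RGB2HSV)
    k=(h[...,1]>100)&(h[...,0]<35)&(h[...,0]>8)&(np.hypot(W[...,0]-451,W[...,1]+261)<40);t=W[k];zt=np.percentile(t[:,2],90);q=t[np.abs(t[:,2]-zt)<3]
    c=cv2.minEnclosingCircle(q[:,:2].astype(np.float32));print("ring",len(q),zt,c,q.mean(0))
    dw=np.array([*c[0],0])-s["position"];print("tool delta mm",(M.T@dw).round(1))
    v,u=np.nonzero(k);print("px",u.min(),u.max(),v.min(),v.max())
E
python3 -c "
from ring import *
ring('w3')"
```

```text
3.2333 [ 452.48 -254.57  100.85] toolx [ 0.9984 -0.0557 -0.0023] z [-2.3e-03  1.0e-04 -1.0e+00] F [-0.1 -0.7  0.7] w 85.4
ring 1186 31.08495982660789 ((451.20465087890625, -261.98779296875), 17.02349853515625) [ 451.66911779 -261.89006456   30.32889321]
tool delta mm [ -0.6   7.5 100.9]
px 305 350 179 230
```

Call:
send_rows:
  targets:
    - {"gripper": -1,"x": -0.05,"y": 0.4,"z": 2.4,"ax": 0,"ay": 0,"az": 0}
    - {"gripper": -1,"x": 0,"y": 0.35,"z": 2.4,"ax": 0,"ay": 0,"az": 0}
    - {"gripper": -1,"x": 0,"y": 0,"z": 2.4,"ax": 0,"ay": 0,"az": 0}
    - {"gripper": -1,"x": 0,"y": 0,"z": 2.2,"ax": 0,"ay": 0,"az": 0}
    - {"gripper": -1,"x": 0,"y": 0,"z": 0,"ax": 0,"ay": 0,"az": 0}

```text
clock: 3.7
position: [450.4, -262.1, 5.8]
ee_rot: [1.0, -0.029, -0.002, -0.001]
contact_force: [-0.9, -0.4, 0.4]
gripper_width: 85.5
grasp_force: 0.0
```

Call:
send_rows:
  targets:
    - {"gripper": 1,"x": 0,"y": 0,"z": 0,"ax": 0,"ay": 0,"az": 0}
    - {"gripper": 1,"x": 0,"y": 0,"z": 0,"ax": 0,"ay": 0,"az": 0}
    - {"gripper": 1,"x": 0,"y": 0,"z": 0,"ax": 0,"ay": 0,"az": 0}
    - {"gripper": 1,"x": 0,"y": 0,"z": 0,"ax": 0,"ay": 0,"az": 0}
    - {"gripper": 1,"x": 0,"y": 0,"z": 0,"ax": 0,"ay": 0,"az": 0}

```text
clock: 4.12
position: [452.5, -263.5, 9.3]
ee_rot: [1.0, -0.029, 0.002, 0.0]
contact_force: [-0.5, 2.1, 4.4]
gripper_width: 31.4
grasp_force: 58.9
```

Call:
send_rows:
  targets:
    - {"gripper": 1,"x": 0,"y": 0,"z": 0,"ax": 0,"ay": 0,"az": 0}
    - {"gripper": 1,"x": 0,"y": 0,"z": 0,"ax": 0,"ay": 0,"az": 0}
    - {"gripper": 1,"x": 0,"y": 0,"z": 0,"ax": 0,"ay": 0,"az": 0}

```text
clock: 4.37
position: [452.5, -263.5, 9.3]
ee_rot: [1.0, -0.029, 0.002, 0.0]
contact_force: [-0.7, 2.3, 6.4]
gripper_width: 31.3
grasp_force: 59.1
```

Call:
send_rows:
  targets:
    - {"gripper": 1,"x": 0,"y": 0,"z": -1,"ax": 0,"ay": 0,"az": 0}
    - {"gripper": 1,"x": 0,"y": 0,"z": -3,"ax": 0,"ay": 0,"az": 0}
    - {"gripper": 1,"x": 0,"y": 0,"z": -4,"ax": 0,"ay": 0,"az": 0}
    - {"gripper": 1,"x": 0,"y": 0,"z": -4,"ax": 0,"ay": 0,"az": 0}
    - {"gripper": 1,"x": 0,"y": 0,"z": -2,"ax": 0,"ay": 0,"az": 0}

```text
clock: 4.78
position: [453.0, -264.2, 153.1]
ee_rot: [1.0, -0.029, 0.004, 0.001]
contact_force: [1.0, -0.0, -0.8]
gripper_width: 31.5
grasp_force: 60.0
```

Call:
send_rows:
  targets:
    - {"gripper": 1,"x": 0,"y": 0,"z": 0,"ax": 0,"ay": 0,"az": 0}
    - {"gripper": 1,"x": 0,"y": 0,"z": 0,"ax": 0,"ay": 0,"az": 0}

```text
clock: 4.95
position: [451.4, -263.3, 149.2]
ee_rot: [1.0, -0.03, 0.002, 0.0]
contact_force: [-0.3, -0.5, -2.2]
gripper_width: 31.3
grasp_force: 60.0
```

```bash
python3 -c "
from ring import *
ring('w4')
p=cv2.imread('pics/w4.png');cv2.imwrite('pics/w4c.png',cv2.resize(p[0:300,160:480],(640,600)))"
```

```text
4.95 [ 451.44 -263.27  149.16] toolx [ 0.9982 -0.0591  0.0037] z [ 3.7e-03 -3.0e-04 -1.0e+00] F [-0.3 -0.5 -2.2] w 31.3
ring 2728 170.7302879462317 ((450.1993103027344, -264.12469482421875), 17.19499969482422) [ 451.70042716 -264.27109376  170.06929839]
tool delta mm [ -1.7   0.9 149.2]
px 284 353 221 304
```

View pics/w4c.png

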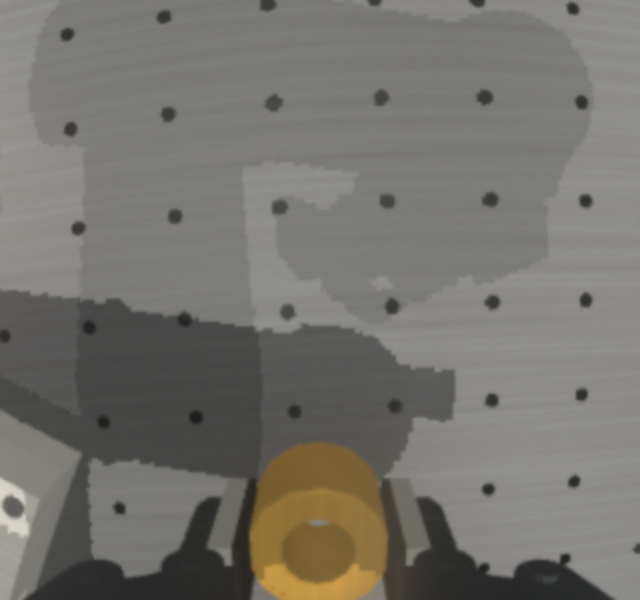

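The spacer is held upright between the pads, with its bore at crop pixel (320,545). Now I carry it to about 25 mm short of the post.

Call:
send_rows:
  targets:
    - {"gripper": 1,"x": 1.7,"y": -3.3,"z": 0,"ax": 0,"ay": 0,"az": 0}
    - {"gripper": 1,"x": 1.7,"y": -3.3,"z": 0,"ax": 0,"ay": 0,"az": 0}
    - {"gripper": 1,"x": 1.7,"y": -3.3,"z": 0,"ax": 0,"ay": 0,"az": 0}
    - {"gripper": 1,"x": 1.7,"y": -3.3,"z": 0,"ax": 0,"ay": 0,"az": 0}
    - {"gripper": 1,"x": 1.7,"y": -3.3,"z": 0,"ax": 0,"ay": 0,"az": 0}

```text
clock: 5.42
position: [544.8, -102.1, 145.2]
ee_rot: [1.0, -0.03, -0.002, 0.0]
contact_force: [1.7, -0.9, -2.1]
gripper_width: 31.2
grasp_force: 60.1
```

Call:
send_rows:
  targets:
    - {"gripper": 1,"x": 1.5,"y": -3.3,"z": 0,"ax": 0,"ay": 0,"az": 0}
    - {"gripper": 1,"x": 0,"y": 0,"z": 0,"ax": 0,"ay": 0,"az": 0}
    - {"gripper": 1,"x": 0,"y": 0,"z": 0,"ax": 0,"ay": 0,"az": 0}

```text
clock: 5.67
position: [562.0, -69.8, 144.9]
ee_rot: [1.0, -0.028, -0.002, 0.0]
contact_force: [-1.1, -0.4, -2.6]
gripper_width: 31.3
grasp_force: 60.2
```

```bash
cat > both.py <<'E'
from ring import *
def both(name):
    s,M=st();P=s["position"];m=arm.camera_model("wrist");p,d=arm.get_image("wrist");cv2.imwrite(f"pics/{name}.png",p[...,::-1])
    np.savez(name,d=d,**m);W=fcloud(d,m);h=cv2.cvtColor(p,cv2.COLOR_RGB2HSV)
    k=(h[...,1]>90)&(h[...,0]<35)&(h[...,0]>8)&(np.hypot(W[...,0]-P[0],W[...,1]-P[1])<30)
    t=W[k];zt=np.percentile(t[:,2],85);q=t[np.abs(t[:,2]-zt)<2.5];c=cv2.minEnclosingCircle(q[:,:2].astype(np.float32))
    A=np.c_[q[:,:2]-q[:,:2].mean(0),np.ones(len(q))];print("spacer top",len(q),q[:,2].mean().round(1),"c",np.round(c[0],1),round(c[1],1),"plane",np.linalg.lstsq(A,q[:,2],rcond=None)[0].round(3))
    g=(~k)&(W[...,2]>52)&(W[...,2]<95)&(np.hypot(W[...,0]-588,W[...,1]+71)<22);o=W[g]
    # axis: fit circle radius 6.5 to visible shaft surface
    from scipy.optimize import least_squares
    sh=o[o[:,2]<80]
    if len(sh)>10:
        f=least_squares(lambda x:np.hypot(sh[:,0]-x[0],sh[:,1]-x[1])-6.5,[588,-71],loss="soft_l1");print("post shaft fit",f.x.round(1),len(sh))
    tp=o[o[:,2]>o[:,2].max()-4];print("post tip",len(tp),tp.mean(0).round(1), cv2.minEnclosingCircle(o[:,:2].astype(np.float32)))
    top=(np.abs(W[...,2]-40)<3)&(np.hypot(W[...,0]-584,W[...,1]+71)<60);r=cv2.minAreaRect(W[top][:,:2].astype(np.float32));print("top",r)
    fm=(h[...,0]>95)&(h[...,0]<125)&(h[...,1]>120)&(np.abs(W[...,2]-30)<4);q=W[fm]
    if len(q)>50: print("fence",cv2.minAreaRect(q[:,:2].astype(np.float32)))
E
python3 -c "
from both import *
both('w5')"
```

```text
5.6667 [562.01 -69.8  144.88] toolx [ 0.9984 -0.0559 -0.0049] z [-4.9e-03 -3.0e-04 -1.0e+00] F [-1.1 -0.4 -2.6] w 31.3
spacer top 2700 165.8 c [561.2 -70.6] 17.2 plane [-1.3000e-02  3.0000e-03  1.6581e+02]
post shaft fit [587.8 -69.9] 119
post tip 192 [588.5 -69.9  89.6] ((588.3568115234375, -69.86189270019531), 6.726160049438477)
top ((584.85986328125, -70.17237854003906), (63.00163650512695, 60.845916748046875), 5.791604518890381)
fence ((680.2265014648438, -68.74604034423828), (238.9330291748047, 25.39250373840332), 86.61823272705078)
```

View pics/w5.png

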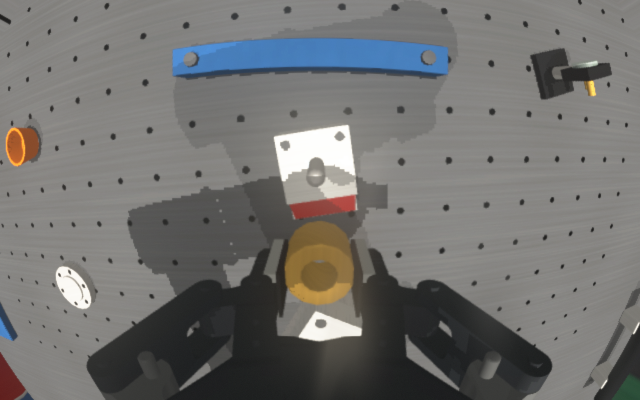

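The post tip is at (316,176), the red pad at (325,207) and the spacer at (320,268). Next is the move onto the post axis and a re-check.

Call:
send_rows:
  targets:
    - {"gripper": 1,"x": 1.4,"y": -0.1,"z": 0,"ax": 0,"ay": 0,"az": 0}
    - {"gripper": 1,"x": 1.3,"y": -0.12,"z": 0,"ax": 0,"ay": 0,"az": 0}
    - {"gripper": 1,"x": 0,"y": 0,"z": 1.5,"ax": 0,"ay": 0,"az": 0}
    - {"gripper": 1,"x": 0,"y": 0,"z": 1.5,"ax": 0,"ay": 0,"az": 0}
    - {"gripper": 1,"x": 0,"y": 0,"z": 0,"ax": 0,"ay": 0,"az": 0}

```text
clock: 6.13
position: [586.1, -72.3, 113.1]
ee_rot: [1.0, -0.031, -0.005, 0.0]
contact_force: [-1.3, -0.1, -1.4]
gripper_width: 31.5
grasp_force: 60.2
```

Call:
send_rows:
  targets:
    - {"gripper": 1,"x": 0,"y": 0,"z": 0,"ax": 0,"ay": 0,"az": 0}
    - {"gripper": 1,"x": 0,"y": 0,"z": 0,"ax": 0,"ay": 0,"az": 0}

```text
clock: 6.3
position: [589.5, -71.8, 117.6]
ee_rot: [1.0, -0.03, -0.0, 0.0]
contact_force: [-0.7, 0.2, -0.6]
gripper_width: 31.8
grasp_force: 60.2
```

```bash
python3 -c "
from both import *
both('w6')"
```

```text
6.3 [589.52 -71.8  117.58] toolx [ 9.982e-01 -5.950e-02 -2.000e-04] z [-2.e-04 -5.e-04 -1.e+00] F [-0.7  0.2 -0.6] w 31.8
spacer top 2700 138.5 c [588.3 -72.7] 17.2 plane [-7.00000e-03  2.00000e-03  1.38508e+02]
post shaft fit [587.8 -69.9] 243
post tip 15 [594.2 -69.4  82.5] ((590.334716796875, -69.92342376708984), 5.952291488647461)
top ((585.5364379882812, -70.11775970458984), (61.944618225097656, 61.03825378417969), 5.542450428009033)
fence ((680.5433349609375, -68.29132080078125), (240.0844268798828, 25.013296127319336), 86.72513580322266)
```

Call:
send_rows:
  targets:
    - {"gripper": 1,"x": 0,"y": -0.28,"z": 0,"ax": 0,"ay": 0,"az": 0}
    - {"gripper": 1,"x": 0,"y": 0,"z": 0,"ax": 0,"ay": 0,"az": 0}
    - {"gripper": 1,"x": 0,"y": 0,"z": 0.6,"ax": 0,"ay": 0,"az": 0}
    - {"gripper": 1,"x": 0,"y": 0,"z": 0.6,"ax": 0,"ay": 0,"az": 0}
    - {"gripper": 1,"x": 0,"y": 0,"z": 0,"ax": 0,"ay": 0,"az": 0}

```text
clock: 6.77
position: [588.8, -68.0, 103.7]
ee_rot: [1.0, -0.029, -0.001, -0.0]
contact_force: [-0.9, -0.3, -1.6]
gripper_width: 31.5
grasp_force: 60.2
```

```bash
python3 -c "
from both import *
both('w7')"
```

```text
6.7667 [588.76 -68.03 103.69] toolx [ 0.9983 -0.0589 -0.003 ] z [-3.e-03  1.e-04 -1.e+00] F [-0.9 -0.3 -1.6] w 31.5
spacer top 2694 124.6 c [587.8 -68.7] 17.1 plane [-1.10000e-02 -0.00000e+00  1.24616e+02]
post shaft fit [587.8 -69.9] 185
post tip 1 [595.8 -55.1  95. ] ((592.552490234375, -65.45639038085938), 10.871722221374512)
top ((587.28857421875, -69.69717407226562), (58.67964172363281, 61.00571823120117), 4.983339309692383)
fence ((680.4872436523438, -68.5999526977539), (239.48126220703125, 25.065494537353516), 86.6968765258789)
```

Call:
send_rows:
  targets:
    - {"gripper": 1,"x": 0,"y": 0.1,"z": 0,"ax": 0,"ay": 0,"az": 0}
    - {"gripper": 1,"x": 0,"y": 0,"z": 0.5,"ax": 0,"ay": 0,"az": 0}
    - {"gripper": 1,"x": 0,"y": 0,"z": 0.5,"ax": 0,"ay": 0,"az": 0}
    - {"gripper": 1,"x": 0,"y": 0,"z": 0,"ax": 0,"ay": 0,"az": 0}

```text
clock: 7.15
position: [589.0, -69.2, 94.0]
ee_rot: [1.0, -0.03, -0.001, -0.0]
contact_force: [-0.7, 0.4, -2.4]
gripper_width: 31.3
grasp_force: 60.2
```

Call:
send_rows:
  targets:
    - {"gripper": 1,"x": 0,"y": 0,"z": 0.5,"ax": 0,"ay": 0,"az": 0}
    - {"gripper": 1,"x": 0,"y": 0,"z": 0.5,"ax": 0,"ay": 0,"az": 0}
    - {"gripper": 1,"x": 0,"y": 0,"z": 0,"ax": 0,"ay": 0,"az": 0}

```text
clock: 7.4
position: [589.0, -69.1, 84.0]
ee_rot: [1.0, -0.029, -0.001, 0.0]
contact_force: [-0.6, 0.0, -2.2]
gripper_width: 30.9
grasp_force: 60.2
```

Call:
send_rows:
  targets:
    - {"gripper": 1,"x": 0,"y": 0,"z": 0.8,"ax": 0,"ay": 0,"az": 0}
    - {"gripper": 1,"x": 0,"y": 0,"z": 0.8,"ax": 0,"ay": 0,"az": 0}
    - {"gripper": 1,"x": 0,"y": 0,"z": 0.8,"ax": 0,"ay": 0,"az": 0}
    - {"gripper": 1,"x": 0,"y": 0,"z": 0.7,"ax": 0,"ay": 0,"az": 0}
    - {"gripper": 1,"x": 0,"y": 0,"z": 0,"ax": 0,"ay": 0,"az": 0}

```text
clock: 7.82
position: [588.4, -69.2, 52.1]
ee_rot: [1.0, -0.03, -0.002, 0.0]
contact_force: [-0.7, -0.4, -2.2]
gripper_width: 31.7
grasp_force: 60.2
```

Call:
send_rows:
  targets:
    - {"gripper": 1,"x": 0,"y": 0,"z": 0.3,"ax": 0,"ay": 0,"az": 0}
    - {"gripper": 1,"x": 0,"y": 0,"z": 0.2,"ax": 0,"ay": 0,"az": 0}
    - {"gripper": 1,"x": 0,"y": 0,"z": 0,"ax": 0,"ay": 0,"az": 0}

```text
clock: 8.07
position: [590.2, -69.1, 49.6]
ee_rot: [1.0, -0.029, 0.0, 0.0]
contact_force: [-0.5, -0.8, -1.9]
gripper_width: 31.2
grasp_force: 60.3
```

Call:
send_rows:
  targets:
    - {"gripper": 1,"x": 0,"y": 0,"z": 0.15,"ax": 0,"ay": 0,"az": 0}
    - {"gripper": 1,"x": 0,"y": 0,"z": 0.1,"ax": 0,"ay": 0,"az": 0}
    - {"gripper": 1,"x": 0,"y": 0,"z": 0,"ax": 0,"ay": 0,"az": 0}

```text
clock: 8.32
position: [590.3, -69.1, 49.3]
ee_rot: [1.0, -0.029, 0.001, 0.0]
contact_force: [-4.3, 2.5, 10.1]
gripper_width: 31.4
grasp_force: 61.6
```

Call:
send_rows:
  targets:
    - {"gripper": -1,"x": 0,"y": 0,"z": 0,"ax": 0,"ay": 0,"az": 0}
    - {"gripper": -1,"x": 0,"y": 0,"z": 0,"ax": 0,"ay": 0,"az": 0}
    - {"gripper": -1,"x": 0,"y": 0,"z": 0,"ax": 0,"ay": 0,"az": 0}
    - {"gripper": -1,"x": 0,"y": 0,"z": 0,"ax": 0,"ay": 0,"az": 0}
    - {"gripper": -1,"x": 0,"y": 0,"z": 0,"ax": 0,"ay": 0,"az": 0}

```text
clock: 8.73
position: [589.9, -69.1, 46.7]
ee_rot: [1.0, -0.029, -0.0, 0.0]
contact_force: [0.0, 0.3, 0.0]
gripper_width: 85.4
grasp_force: 0.0
```

Call:
send_rows:
  targets:
    - {"gripper": -1,"x": 0,"y": 0,"z": -2,"ax": 0,"ay": 0,"az": 0}
    - {"gripper": -1,"x": 0,"y": 0,"z": -4,"ax": 0,"ay": 0,"az": 0}
    - {"gripper": -1,"x": 0,"y": 0,"z": -4,"ax": 0,"ay": 0,"az": 0}
    - {"gripper": -1,"x": -2,"y": 0,"z": -3,"ax": 0,"ay": 0,"az": 0}
    - {"gripper": -1,"x": -4,"y": 0,"z": 0,"ax": 0,"ay": 0,"az": 0}

```text
clock: 9.15
position: [537.0, -65.5, 183.5]
ee_rot: [1.0, -0.029, 0.008, 0.0]
contact_force: [0.4, 1.1, 0.1]
gripper_width: 85.2
grasp_force: 0.0
```

```bash
cat > look.py <<'E'
from ring import *
def look(name,crop=None):
    s,M=st();print("joints",s["joints"].round(2));m=arm.camera_model("wrist");p,d=arm.get_image("wrist");cv2.imwrite(f"pics/{name}.png",p[...,::-1])
    W=fcloud(d,m);h=cv2.cvtColor(p,cv2.COLOR_RGB2HSV);near=(np.hypot(W[...,0]-600,W[...,1]+71)<90)
    k=near&(h[...,1]>90)&(h[...,0]<35)&(h[...,0]>8);q=W[k];zt=np.percentile(q[:,2],90) if len(q) else 0
    q=q[np.abs(q[:,2]-zt)<3];print("spacer top",zt,cv2.minEnclosingCircle(q[:,:2].astype(np.float32)) if len(q) else 0)
    r=near&((h[...,0]<7)|(h[...,0]>172))&(h[...,1]>150)&(W[...,2]>10)&(W[...,2]<45);q=W[r];print("pad",len(q),q.mean(0).round(1),cv2.minAreaRect(q[:,:2].astype(np.float32)))
    top=near&(h[...,1]<60)&(np.abs(W[...,2]-40)<3);q=W[top];print("top",cv2.minAreaRect(q[:,:2].astype(np.float32)))
    fm=(h[...,0]>95)&(h[...,0]<125)&(h[...,1]>120)&(np.abs(W[...,2]-30)<4);q=W[fm]
    if len(q)>50:
        print("fence",cv2.minAreaRect(q[:,:2].astype(np.float32)))
E
python3 -c "
from look import *
look('w8')"
```

```text
9.15 [536.98 -65.49 183.52] toolx [ 0.9982 -0.0571  0.0164] z [ 1.640e-02 -6.000e-04 -9.999e-01] F [0.4 1.1 0.1] w 85.2
joints [ 0.18  0.28 -0.28  0.   -1.    1.33]
spacer top 71.43093408628883 ((588.894287109375, -70.04918670654297), 16.23417091369629)
pad 266 [551.9 -86.   33.1] ((552.495361328125, -74.72421264648438), (56.17643737792969, 17.6048641204834), 83.19676971435547)
top ((586.8150024414062, -69.92134094238281), (58.96118927001953, 60.947872161865234), 5.786184787750244)
fence ((680.228759765625, -68.28633117675781), (239.61300659179688, 25.2550048828125), 86.71023559570312)
```

The spacer is seated (top at about 70 mm) and released. I shut the fingers and tilt the tool 30°. A tilt of 45° would bring the gripper body near the large carrier behind.

Call:
send_rows:
  targets:
    - {"gripper": 1,"x": -1,"y": 0,"z": 0,"ax": 0,"ay": 6,"az": 0}
    - {"gripper": 1,"x": -1,"y": 0,"z": 0,"ax": 0,"ay": 6,"az": 0}
    - {"gripper": 1,"x": 0,"y": 0,"z": 0,"ax": 0,"ay": 6,"az": 0}
    - {"gripper": 1,"x": 0,"y": 0,"z": 0,"ax": 0,"ay": 6,"az": 0}
    - {"gripper": 1,"x": 0,"y": 0,"z": 0,"ax": 0,"ay": 6,"az": 0}

```text
clock: 9.62
position: [509.5, -71.2, 180.2]
ee_rot: [0.972, -0.031, 0.232, 0.012]
contact_force: [0.0, -2.5, 1.0]
gripper_width: 25.6
grasp_force: 0.0
```

Call:
send_rows:
  targets:
    - {"gripper": 1,"x": 0,"y": 0,"z": 0,"ax": 0,"ay": 0,"az": 0}
    - {"gripper": 1,"x": 0,"y": 0,"z": 0,"ax": 0,"ay": 0,"az": 0}
    - {"gripper": 1,"x": 0,"y": 0,"z": 0,"ax": 0,"ay": 0,"az": 0}
    - {"gripper": 1,"x": 0,"y": 0,"z": 0,"ax": 0,"ay": 0,"az": 0}

```text
clock: 9.95
position: [515.5, -72.1, 183.3]
ee_rot: [0.972, -0.032, 0.234, 0.013]
contact_force: [0.1, -0.5, 0.3]
gripper_width: 0.1
grasp_force: 0.0
```

```bash
python3 -c "
from look import *
look('w9')
z=np.load('w2.npz');W=fcloud(z['d'],z);w=W[130:248,210:322].reshape(-1,3)
o=w[w[:,2]>120];print('bigpost',o.mean(0));o=w[np.abs(w[:,2]-58)<4];print(cv2.minAreaRect(o[:,:2].astype(np.float32)))
"
```

```text
9.95 [515.49 -72.06 183.3 ] toolx [ 0.8888 -0.0563  0.4548] z [ 0.4531 -0.04   -0.8906] F [ 0.1 -0.5  0.3] w 0.1
joints [ 0.21  0.05 -0.83  0.54 -0.26  0.81]
spacer top 71.32224263168537 ((588.0665893554688, -70.14824676513672), 16.515804290771484)
pad 1087 [547.4 -73.7  29.7] ((547.147705078125, -73.88445281982422), (20.1287899017334, 53.855064392089844), 6.091495990753174)
top ((587.1024169921875, -70.04574584960938), (59.26694869995117, 61.12508010864258), 5.9410905838012695)
fence ((679.9374389648438, -68.36695098876953), (239.08059692382812, 25.40983009338379), 86.69921112060547)
bigpost [410.50570313 -86.7581677  155.73780858]
((396.84759521484375, -76.49974822998047), (86.71959686279297, 87.47373962402344), 59.84311294555664)
```

Call:
send_rows:
  targets:
    - {"gripper": 1,"x": 0.5,"y": 0,"z": 0,"ax": 0,"ay": -5,"az": 0}
    - {"gripper": 1,"x": 0,"y": 0,"z": 2,"ax": 0,"ay": -5,"az": 0}
    - {"gripper": 1,"x": 0,"y": 0,"z": 2,"ax": 0,"ay": -5,"az": 0}
    - {"gripper": 1,"x": 0,"y": 0,"z": 0,"ax": 0,"ay": 0,"az": 0}
    - {"gripper": 1,"x": 0,"y": 0,"z": 0,"ax": 0,"ay": 0,"az": 0}

```text
clock: 10.42
position: [534.3, -77.6, 146.4]
ee_rot: [0.992, -0.035, 0.118, 0.013]
contact_force: [-0.8, 0.1, -0.7]
gripper_width: -0.3
grasp_force: 0.0
```

```bash
python3 -c "
from look import *
s,M=st();print(s['joints'].round(2));p0=np.array([522,-73,60]);print((M.T@(p0-s['position'])).round(1), np.degrees(np.arctan2(-M[0,1],-M[1,1])),np.degrees(np.arcsin(M[2,1])))"
```

```text
10.4167 [534.26 -77.56 146.4 ] toolx [ 0.9697 -0.0671  0.2348] z [ 0.2329 -0.035  -0.9719] F [-0.8  0.1 -0.7] w -0.3
[ 0.2   0.22 -0.55  0.15 -0.58  1.19]
[-32.5  -5.2  81. ] 4.213474408257111 1.0487198601786343
```

Call:
send_rows:
  targets:
    - {"gripper": 1,"x": -1.1,"y": -0.25,"z": 2.7,"ax": 1,"ay": 0,"az": -0.9}
    - {"gripper": 1,"x": -1.1,"y": -0.25,"z": 2.7,"ax": 0,"ay": 0,"az": 0}
    - {"gripper": 1,"x": -1.05,"y": 0,"z": 2.7,"ax": 0,"ay": 0,"az": 0}
    - {"gripper": 1,"x": 0,"y": 0,"z": 0,"ax": 0,"ay": 0,"az": 0}
    - {"gripper": 1,"x": 0,"y": 0,"z": 0,"ax": 0,"ay": 0,"az": 0}

```text
clock: 10.83
position: [518.9, -73.6, 60.8]
ee_rot: [0.993, -0.026, 0.117, 0.006]
contact_force: [0.3, -0.1, 0.8]
gripper_width: 0.0
grasp_force: 0.0
```

```bash
cat > t.py <<'E'
from look import *
def t(x,y,z):
    s,M=st();print(s['joints'].round(2));p0=np.array([x,y,z]);print("delta",(M.T@(p0-s['position'])).round(1),"yaw", np.degrees(np.arctan2(M[0,1],-M[1,1])).round(2),"roll",np.degrees(np.arcsin(M[2,1])).round(2))
E
python3 -c "
from t import *
t(524,-73,27)"
```

```text
10.8333 [518.87 -73.56  60.79] toolx [ 0.9711 -0.05    0.2334] z [ 0.2328 -0.0187 -0.9723] F [ 0.3 -0.1  0.8] w 0.0
[ 0.2   0.33 -0.7   0.21 -0.32  1.13]
delta [-2.9 -1.1 34. ] yaw -3.04 roll 0.38
```

Call:
send_rows:
  targets:
    - {"gripper": 1,"x": 0,"y": -0.1,"z": 0,"ax": 0.3,"ay": -5,"az": 0.2}
    - {"gripper": 1,"x": 0,"y": 0,"z": 1.7,"ax": 0,"ay": 0,"az": 0}
    - {"gripper": 1,"x": 0,"y": 0,"z": 1.7,"ax": 0,"ay": 0,"az": 0}
    - {"gripper": 1,"x": 0,"y": 0,"z": 0,"ax": 0,"ay": 0,"az": 0}
    - {"gripper": 1,"x": 0,"y": 0,"z": 0,"ax": 0,"ay": 0,"az": 0}

```text
clock: 11.25
position: [526.2, -72.4, 29.1]
ee_rot: [0.997, -0.028, 0.076, 0.002]
contact_force: [-0.2, -0.3, 0.2]
gripper_width: 0.3
grasp_force: 0.0
```

```bash
python3 -c "
from t import *
t(540,-73,27)"
```

```text
11.25 [526.22 -72.43  29.12] toolx [ 0.9868 -0.055   0.1525] z [ 0.1523 -0.0078 -0.9883] F [-0.2 -0.3  0.2] w 0.3
[ 0.19  0.42 -0.61  0.09 -0.39  1.24]
delta [13.3 -0.2  4.2] yaw -3.18 roll -0.04
```

Call:
send_rows:
  targets:
    - {"gripper": 1,"x": 0.6,"y": 0,"z": 0.1,"ax": 0,"ay": 0,"az": 0}
    - {"gripper": 1,"x": 0.4,"y": 0,"z": 0.06,"ax": 0,"ay": 0,"az": 0}
    - {"gripper": 1,"x": 0.4,"y": 0,"z": 0.06,"ax": 0,"ay": 0,"az": 0}
    - {"gripper": 1,"x": 0.4,"y": 0,"z": 0.06,"ax": 0,"ay": 0,"az": 0}
    - {"gripper": 1,"x": 0,"y": 0,"z": 0,"ax": 0,"ay": 0,"az": 0}

```text
clock: 11.67
position: [541.8, -73.8, 28.6]
ee_rot: [0.997, -0.028, 0.073, 0.002]
contact_force: [-8.7, 3.6, 11.8]
gripper_width: -0.2
grasp_force: 7.2
```

Call:
send_rows:
  targets:
    - {"gripper": 1,"x": 0.3,"y": 0,"z": 0.04,"ax": 0,"ay": 0,"az": 0}
    - {"gripper": 1,"x": 0.3,"y": 0,"z": 0.04,"ax": 0,"ay": 0,"az": 0}
    - {"gripper": 1,"x": 0.3,"y": 0,"z": 0.04,"ax": 0,"ay": 0,"az": 0}
    - {"gripper": 1,"x": 0,"y": 0,"z": 0,"ax": 0,"ay": 0,"az": 0}

```text
clock: 12.0
position: [548.0, -75.2, 28.5]
ee_rot: [0.997, -0.029, 0.071, 0.003]
contact_force: [-13.6, 0.4, 17.4]
gripper_width: 0.1
grasp_force: 10.6
```

```bash
python3 -c "
from t import *
t(540,-73,27);look('w10')"
```

```text
12.0 [548.03 -75.21  28.51] toolx [ 0.9883 -0.0564  0.1415] z [ 0.1411 -0.0101 -0.9899] F [-13.6   0.4  17.4] w 0.1
[ 0.18  0.45 -0.55  0.08 -0.44  1.27]
delta [-8.3 -1.7  0.3] yaw -3.28 roll 0.11
12.0 [548.03 -75.21  28.51] toolx [ 0.9883 -0.0564  0.1415] z [ 0.1411 -0.0101 -0.9899] F [-13.6   0.4  17.4] w 0.1
joints [ 0.18  0.45 -0.55  0.08 -0.44  1.27]
spacer top 71.22846516546657 ((595.6121826171875, -70.82791137695312), 16.632654190063477)
pad 1456 [557.  -70.8  33.1] ((554.1951904296875, -75.96826171875), (20.525571823120117, 55.638919830322266), 7.299118518829346)
top ((586.3179321289062, -71.64576721191406), (73.42578887939453, 60.98378372192383), 7.423626899719238)
fence ((680.1689453125, -68.45446014404297), (240.26971435546875, 26.064695358276367), 86.59152221679688)
```

The carrier slides but turns slightly the wrong way. I back off and push on the +y side of the pad.

Call:
send_rows:
  targets:
    - {"gripper": 1,"x": -0.6,"y": 0,"z": -0.3,"ax": 0,"ay": 0,"az": 0}
    - {"gripper": 1,"x": -0.6,"y": -0.5,"z": -0.1,"ax": 0,"ay": 0,"az": 0}
    - {"gripper": 1,"x": 0,"y": -1.0,"z": 0.2,"ax": 0,"ay": 0,"az": 0}
    - {"gripper": 1,"x": 0,"y": 0,"z": 0,"ax": 0,"ay": 0,"az": 0}
    - {"gripper": 1,"x": 0,"y": 0,"z": 0,"ax": 0,"ay": 0,"az": 0}

```text
clock: 12.47
position: [541.6, -57.9, 28.0]
ee_rot: [0.997, -0.027, 0.076, 0.002]
contact_force: [0.4, -0.9, -0.0]
gripper_width: -0.1
grasp_force: 0.0
```

Call:
send_rows:
  targets:
    - {"gripper": 1,"x": 0.6,"y": 0,"z": 0.1,"ax": 0,"ay": 0,"az": 0}
    - {"gripper": 1,"x": 0.4,"y": 0,"z": 0.06,"ax": 0,"ay": 0,"az": 0}
    - {"gripper": 1,"x": 0.4,"y": 0,"z": 0.06,"ax": 0,"ay": 0,"az": 0}
    - {"gripper": 1,"x": 0.4,"y": 0,"z": 0.06,"ax": 0,"ay": 0,"az": 0}
    - {"gripper": 1,"x": 0.4,"y": 0,"z": 0.06,"ax": 0,"ay": 0,"az": 0}

```text
clock: 12.88
position: [560.7, -60.4, 27.4]
ee_rot: [0.997, -0.029, 0.072, 0.003]
contact_force: [-8.4, 2.4, 7.4]
gripper_width: 0.4
grasp_force: 5.7
```

```bash
python3 -c "
from t import *
t(540,-73,27);look('w11')"
```

```text
12.8833 [560.66 -60.41  27.35] toolx [ 0.988  -0.0566  0.1437] z [ 0.1434 -0.0093 -0.9896] F [-8.4  2.4  7.4] w 0.4
[ 0.2   0.46 -0.52  0.09 -0.45  1.24]
delta [-19.7  13.8  -2.5] yaw -3.29 roll 0.06
12.8833 [560.66 -60.41  27.35] toolx [ 0.988  -0.0566  0.1437] z [ 0.1434 -0.0093 -0.9896] F [-8.4  2.4  7.4] w 0.4
joints [ 0.2   0.46 -0.52  0.09 -0.45  1.24]
spacer top 71.22170975569921 ((610.2890625, -77.19558715820312), 16.58848762512207)
pad 1790 [571.3 -82.9  32.5] ((568.6708374023438, -78.00724029541016), (55.69014358520508, 21.04361343383789), 89.79368591308594)
top ((600.9188232421875, -77.41838073730469), (73.13751983642578, 60.818321228027344), 1.1168607473373413)
fence ((680.6072387695312, -68.40876007080078), (240.2783203125, 26.387054443359375), 86.67015075683594)
```

Call:
send_rows:
  targets:
    - {"gripper": 1,"x": 0.3,"y": 0,"z": 0.04,"ax": 0,"ay": 0,"az": 0}
    - {"gripper": 1,"x": 0.25,"y": 0,"z": 0.04,"ax": 0,"ay": 0,"az": 0}
    - {"gripper": 1,"x": 0,"y": 0,"z": 0,"ax": 0,"ay": 0,"az": 0}

```text
clock: 13.18
position: [567.0, -60.7, 27.4]
ee_rot: [0.997, -0.029, 0.073, 0.002]
contact_force: [-5.9, 0.7, 5.2]
gripper_width: -0.2
grasp_force: 4.2
```

Call:
send_rows:
  targets:
    - {"gripper": 1,"x": -0.6,"y": 0,"z": -0.3,"ax": 0,"ay": 0,"az": 0}
    - {"gripper": 1,"x": -0.6,"y": 0.5,"z": 0,"ax": 0,"ay": 0,"az": 0}
    - {"gripper": 1,"x": 0,"y": 1.2,"z": 0.1,"ax": 0,"ay": 0,"az": 0}
    - {"gripper": 1,"x": 0,"y": 0,"z": 0,"ax": 0,"ay": 0,"az": 0}
    - {"gripper": 1,"x": 0,"y": 0,"z": 0,"ax": 0,"ay": 0,"az": 0}

```text
clock: 13.6
position: [556.1, -76.9, 28.2]
ee_rot: [0.997, -0.028, 0.076, 0.002]
contact_force: [-0.0, 0.7, 0.6]
gripper_width: 0.1
grasp_force: 0.0
```

```bash
python3 -c "
from t import *
t(570,-79,29);look('w12')"
```

```text
13.6 [556.08 -76.93  28.15] toolx [ 0.9869 -0.0564  0.1513] z [ 0.1511 -0.0082 -0.9885] F [-0.   0.7  0.6] w 0.1
[ 0.17  0.46 -0.53  0.08 -0.44  1.28]
delta [14.   1.3  1.3] yaw -3.27 roll -0.02
13.6 [556.08 -76.93  28.15] toolx [ 0.9869 -0.0564  0.1513] z [ 0.1511 -0.0082 -0.9885] F [-0.   0.7  0.6] w 0.1
joints [ 0.17  0.46 -0.53  0.08 -0.44  1.28]
spacer top 71.2218709830026 ((615.7677001953125, -79.66313171386719), 16.600854873657227)
pad 3195 [574.4 -76.8  30. ] ((573.5889892578125, -78.02639770507812), (55.36039352416992, 21.14095115661621), 87.94171905517578)
top ((601.4781494140625, -78.98955535888672), (60.73771286010742, 83.13509368896484), 88.13296508789062)
fence ((680.3427124023438, -68.47065734863281), (240.13829040527344, 25.95157241821289), 86.66197204589844)
```

Call:
send_rows:
  targets:
    - {"gripper": 1,"x": 0.6,"y": -0.1,"z": 0.1,"ax": 0,"ay": 0,"az": 0}
    - {"gripper": 1,"x": 0.4,"y": 0,"z": 0.06,"ax": 0,"ay": 0,"az": 0}
    - {"gripper": 1,"x": 0.4,"y": 0,"z": 0.06,"ax": 0,"ay": 0,"az": 0}
    - {"gripper": 1,"x": 0.4,"y": 0,"z": 0.06,"ax": 0,"ay": 0,"az": 0}
    - {"gripper": 1,"x": 0.4,"y": 0,"z": 0.06,"ax": 0,"ay": 0,"az": 0}

```text
clock: 14.07
position: [573.8, -77.0, 28.0]
ee_rot: [0.997, -0.028, 0.07, 0.003]
contact_force: [-12.6, 1.9, 13.9]
gripper_width: 0.0
grasp_force: 9.6
```

Call:
send_rows:
  targets:
    - {"gripper": 1,"x": 0.3,"y": 0,"z": 0.04,"ax": 0,"ay": 0,"az": 0}
    - {"gripper": 1,"x": 0.3,"y": 0,"z": 0.04,"ax": 0,"ay": 0,"az": 0}
    - {"gripper": 1,"x": 0,"y": 0,"z": 0,"ax": 0,"ay": 0,"az": 0}

```text
clock: 14.32
position: [581.3, -77.4, 28.0]
ee_rot: [0.997, -0.028, 0.072, 0.003]
contact_force: [-8.6, -0.3, 9.8]
gripper_width: -0.2
grasp_force: 6.6
```

```bash
python3 -c "
from t import *
t(588,-79,29);look('w13')"
```

```text
14.3167 [581.28 -77.39  28.  ] toolx [ 0.9881 -0.056   0.1434] z [ 0.1431 -0.0094 -0.9897] F [-8.6 -0.3  9.8] w -0.2
[ 0.16  0.49 -0.46  0.07 -0.48  1.3 ]
delta [ 6.9  1.2 -0. ] yaw -3.25 roll 0.07
14.3167 [581.28 -77.39  28.  ] toolx [ 0.9881 -0.056   0.1434] z [ 0.1431 -0.0094 -0.9897] F [-8.6 -0.3  9.8] w -0.2
joints [ 0.16  0.49 -0.46  0.07 -0.48  1.3 ]
spacer top 71.21252022438793 ((629.5852661132812, -81.55227661132812), 16.619430541992188)
pad 1402 [591.9 -74.   33.5] ((589.2154541015625, -80.12069702148438), (20.413026809692383, 55.8424072265625), 2.028116464614868)
top ((620.9542846679688, -81.17620849609375), (60.62218475341797, 72.15811157226562), 88.36727905273438)
fence ((680.55224609375, -68.26844787597656), (240.94361877441406, 25.698095321655273), 86.68109893798828)
```

Call:
send_rows:
  targets:
    - {"gripper": 1,"x": 0.3,"y": 0,"z": 0.04,"ax": 0,"ay": 0,"az": 0}
    - {"gripper": 1,"x": 0.3,"y": 0,"z": 0.04,"ax": 0,"ay": 0,"az": 0}
    - {"gripper": 1,"x": 0.2,"y": 0,"z": 0.03,"ax": 0,"ay": 0,"az": 0}
    - {"gripper": 1,"x": 0,"y": 0,"z": 0,"ax": 0,"ay": 0,"az": 0}

```text
clock: 14.7
position: [589.3, -77.8, 28.0]
ee_rot: [0.997, -0.028, 0.072, 0.003]
contact_force: [-8.4, 0.5, 8.9]
gripper_width: 0.0
grasp_force: 6.2
```

Call:
send_rows:
  targets:
    - {"gripper": 1,"x": 0.15,"y": 0,"z": 0.02,"ax": 0,"ay": 0,"az": 0}
    - {"gripper": 1,"x": 0.1,"y": 0,"z": 0.02,"ax": 0,"ay": 0,"az": 0}
    - {"gripper": 1,"x": 0,"y": 0,"z": 0,"ax": 0,"ay": 0,"az": 0}

```text
clock: 14.95
position: [591.2, -78.0, 28.0]
ee_rot: [0.997, -0.028, 0.071, 0.003]
contact_force: [-9.4, 0.9, 9.4]
gripper_width: 0.1
grasp_force: 7.2
```

```bash
python3 -c "
from t import *
t(588,-79,29);look('w14')"
```

```text
14.95 [591.19 -77.99  28.02] toolx [ 0.9882 -0.0561  0.1423] z [ 0.142  -0.0094 -0.9898] F [-9.4  0.9  9.4] w 0.1
[ 0.16  0.5  -0.43  0.07 -0.5   1.3 ]
delta [-3.   1.2 -1.4] yaw -3.26 roll 0.07
14.95 [591.19 -77.99  28.02] toolx [ 0.9882 -0.0561  0.1423] z [ 0.142  -0.0094 -0.9898] F [-9.4  0.9  9.4] w 0.1
joints [ 0.16  0.5  -0.43  0.07 -0.5   1.3 ]
spacer top 71.23978808871622 ((639.40087890625, -82.41254425048828), 16.57353973388672)
pad 1377 [601.9 -74.4  33.5] ((597.9840698242188, -80.69667053222656), (55.51482009887695, 20.419809341430664), 88.35826110839844)
top ((630.5716552734375, -82.09707641601562), (60.54206848144531, 72.57617950439453), 87.80703735351562)
fence ((680.5130004882812, -68.62991333007812), (239.8448028564453, 25.506126403808594), 86.70626831054688)
```

Call:
send_rows:
  targets:
    - {"gripper": 1,"x": 0.15,"y": 0,"z": 0.02,"ax": 0,"ay": 0,"az": 0}
    - {"gripper": 1,"x": 0.1,"y": 0,"z": 0.02,"ax": 0,"ay": 0,"az": 0}
    - {"gripper": 1,"x": 0,"y": 0,"z": 0,"ax": 0,"ay": 0,"az": 0}

```text
clock: 15.25
position: [591.6, -78.1, 28.0]
ee_rot: [0.997, -0.029, 0.069, 0.003]
contact_force: [-16.1, 3.0, 16.3]
gripper_width: -0.2
grasp_force: 11.2
```

Call:
send_rows:
  targets:
    - {"gripper": 1,"x": 0.1,"y": 0,"z": 0.02,"ax": 0,"ay": 0,"az": 0}
    - {"gripper": 1,"x": 0,"y": 0,"z": 0,"ax": 0,"ay": 0,"az": 0}
    - {"gripper": 1,"x": 0,"y": 0,"z": 0,"ax": 0,"ay": 0,"az": 0}

```text
clock: 15.5
position: [591.6, -78.1, 27.9]
ee_rot: [0.997, -0.029, 0.068, 0.003]
contact_force: [-17.0, 3.5, 19.7]
gripper_width: 0.2
grasp_force: 12.9
```

```bash
cat > fl.py <<'E'
from t import *
from scipy.spatial import ConvexHull
def flush(name):
    t(588,-79,29);look(name)
    p=cv2.imread(f"pics/{name}.png");m=arm.camera_model("wrist");_,d=arm.get_image("wrist");W=fcloud(d,m);h=cv2.cvtColor(p,cv2.COLOR_BGR2HSV)
    fm=(h[...,0]>95)&(h[...,0]<125)&(h[...,1]>120)&(np.abs(W[...,2]-30)<4);c,_,a=cv2.minAreaRect(W[fm][:,:2].astype(np.float32));a=np.radians(a-90)
    q=W[(h[...,1]<70)&(np.abs(W[...,2]-40)<2.5)&(np.hypot(W[...,0]-632,W[...,1]+81)<65)][:,:2]-c
    X=q@[np.cos(a),np.sin(a)];Y=q@[-np.sin(a),np.cos(a)];e=[]
    for y0 in np.arange(-42,20,4):
        k=np.abs(Y-y0)<2
        if k.sum()>8:e.append((y0,round(np.percentile(X[k],97),1)))
    e=np.array(e);print("front edge in fence frame (flush -12.5):",e.tolist())
E
python3 -c "
from fl import *
flush('w15')"
```

```text
15.5 [591.58 -78.12  27.94] toolx [ 0.9891 -0.0566  0.1363] z [ 0.1359 -0.0098 -0.9907] F [-17.    3.5  19.7] w 0.2
[ 0.16  0.5  -0.43  0.06 -0.51  1.31]
delta [-3.3  1.1 -1.5] yaw -3.29 roll 0.11
15.5 [591.58 -78.12  27.94] toolx [ 0.9891 -0.0566  0.1363] z [ 0.1359 -0.0098 -0.9907] F [-17.    3.5  19.7] w 0.2
joints [ 0.16  0.5  -0.43  0.06 -0.51  1.31]
spacer top 71.24003878572108 ((639.8729858398438, -82.45752716064453), 16.54901885986328)
pad 1247 [602.1 -73.8  33.4] ((598.2559814453125, -80.76386260986328), (55.70090866088867, 20.01492691040039), 88.57284545898438)
top ((631.0537719726562, -82.0662841796875), (60.675025939941406, 72.208984375), 87.79290008544922)
fence ((680.545654296875, -68.3493423461914), (241.08221435546875, 25.407941818237305), 86.6689682006836)
front edge in fence frame (flush -12.5): [[-42.0, -13.9], [-38.0, -13.9], [-34.0, -13.5], [-30.0, -13.2], [-26.0, -13.5], [-22.0, -13.3], [-18.0, -13.3], [-14.0, -13.3], [-10.0, -13.3], [-6.0, -13.4], [-2.0, -13.8], [2.0, -14.6], [6.0, -14.9], [10.0, -15.2], [14.0, -14.6]]
```

It is touching at the −y corner, and the +y side is about 1 mm off (about 1°). I push once more on the +y side to close the gap.

Call:
send_rows:
  targets:
    - {"gripper": 1,"x": -0.7,"y": 0,"z": -0.3,"ax": 0,"ay": 0,"az": 0}
    - {"gripper": 1,"x": -0.6,"y": -0.6,"z": 0,"ax": 0,"ay": 0,"az": 0}
    - {"gripper": 1,"x": 0,"y": -0.9,"z": 0.2,"ax": 0,"ay": 0,"az": 0}
    - {"gripper": 1,"x": 0,"y": 0,"z": 0,"ax": 0,"ay": 0,"az": 0}
    - {"gripper": 1,"x": 0,"y": 0,"z": 0,"ax": 0,"ay": 0,"az": 0}

```text
clock: 16.02
position: [586.9, -61.1, 26.9]
ee_rot: [0.997, -0.027, 0.076, 0.002]
contact_force: [-0.5, 0.1, -0.9]
gripper_width: 0.1
grasp_force: 0.0
```

```bash
python3 -c "
from t import *
t(588,-64,28);look('w16')"
```

```text
16.0167 [586.94 -61.07  26.92] toolx [ 0.9871 -0.0537  0.1509] z [ 0.1507 -0.008  -0.9886] F [-0.5  0.1 -0.9] w 0.1
[ 0.19  0.49 -0.46  0.08 -0.47  1.26]
delta [ 1.4  2.9 -0.9] yaw -3.11 roll -0.01
16.0167 [586.94 -61.07  26.92] toolx [ 0.9871 -0.0537  0.1509] z [ 0.1507 -0.008  -0.9886] F [-0.5  0.1 -0.9] w 0.1
joints [ 0.19  0.49 -0.46  0.08 -0.47  1.26]
spacer top 71.27594261566408 ((639.9314575195312, -82.38235473632812), 16.620758056640625)
pad 2470 [599.5 -82.8  31.2] ((598.0665283203125, -80.92677307128906), (55.62508010864258, 21.518600463867188), 86.2965087890625)
top ((628.4729614257812, -81.70380401611328), (61.19152069091797, 77.84404754638672), 86.9764404296875)
fence ((680.5574340820312, -68.5995101928711), (239.7900390625, 25.70037078857422), 86.72802734375)
```

Call:
send_rows:
  targets:
    - {"gripper": 1,"x": 0.3,"y": 0.4,"z": 0.04,"ax": 0,"ay": 0,"az": 0}
    - {"gripper": 1,"x": 0.3,"y": 0,"z": 0.04,"ax": 0,"ay": 0,"az": 0}
    - {"gripper": 1,"x": 0.2,"y": 0,"z": 0,"ax": 0,"ay": 0,"az": 0}
    - {"gripper": 1,"x": 0.1,"y": 0,"z": 0,"ax": 0,"ay": 0,"az": 0}
    - {"gripper": 1,"x": 0,"y": 0,"z": 0,"ax": 0,"ay": 0,"az": 0}

```text
clock: 16.48
position: [590.8, -66.8, 26.9]
ee_rot: [0.997, -0.029, 0.071, 0.002]
contact_force: [-11.0, 5.4, 9.0]
gripper_width: 0.1
grasp_force: 6.9
```

Call:
send_rows:
  targets:
    - {"gripper": 1,"x": 0.1,"y": 0,"z": 0,"ax": 0,"ay": 0,"az": 0}
    - {"gripper": 1,"x": 0,"y": 0,"z": 0,"ax": 0,"ay": 0,"az": 0}

```text
clock: 16.65
position: [590.8, -66.8, 26.9]
ee_rot: [0.997, -0.029, 0.07, 0.003]
contact_force: [-13.1, 5.8, 10.0]
gripper_width: 0.2
grasp_force: 8.1
```

```bash
python3 -c "
from fl import *
flush('w17')"
```

```text
16.65 [590.77 -66.83  26.86] toolx [ 0.9886 -0.0572  0.1392] z [ 0.1389 -0.0091 -0.9903] F [-13.1   5.8  10. ] w 0.2
[ 0.18  0.5  -0.44  0.07 -0.5   1.28]
delta [-1.7 12.3 -2.4] yaw -3.32 roll 0.06
16.65 [590.77 -66.83  26.86] toolx [ 0.9886 -0.0572  0.1392] z [ 0.1389 -0.0091 -0.9903] F [-13.1   5.8  10. ] w 0.2
joints [ 0.18  0.5  -0.44  0.07 -0.5   1.28]
spacer top 71.24658105788771 ((639.8497924804688, -82.467041015625), 16.6037540435791)
pad 1607 [601.5 -84.2  33.2] ((598.9666748046875, -80.74129486083984), (55.89531707763672, 20.283018112182617), 85.4687271118164)
top ((630.585693359375, -82.09295654296875), (60.720218658447266, 73.05902099609375), 87.48098754882812)
fence ((680.5143432617188, -68.50498962402344), (240.34661865234375, 25.385944366455078), 86.66285705566406)
front edge in fence frame (flush -12.5): [[-42.0, -14.1], [-38.0, -13.7], [-34.0, -13.3], [-30.0, -13.1], [-26.0, -13.2], [-22.0, -13.1], [-18.0, -13.5], [-14.0, -13.5], [-10.0, -13.8], [-6.0, -13.8], [-2.0, -14.1], [2.0, -14.6], [6.0, -14.9], [10.0, -15.3], [14.0, -15.0]]
```

```bash
python3 -c "
from h import *
from bench import arm
p=cv2.imread('pics/w17.png');q,_=arm.get_image('scene');q=q[...,::-1];cv2.imwrite('pics/s17.png',q)
a=cv2.resize(p[40:150,250:400],(800,587),interpolation=cv2.INTER_CUBIC)
cv2.imwrite('pics/v1.png',np.hstack([cv2.resize(p[30:180,250:390],(400,428),interpolation=cv2.INTER_CUBIC),cv2.resize(q[185:275,265:349],(400,428),interpolation=cv2.INTER_CUBIC)]))"
```

```text
(no output)
```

View pics/v1.png

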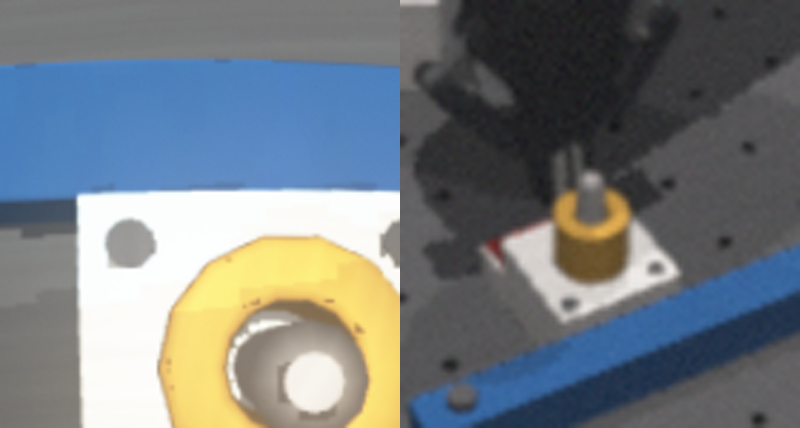

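The left half (wrist) shows the carrier's front edge along the fence at crop row 192. The right half (scene) shows the spacer fully down. I measure the edge angles at sub-pixel level.

```bash
cat > edge.py <<'E'
from t import *
def edge(name=None):
    s=arm.read_state();m=arm.camera_model("wrist");P=[]
    for _ in range(1): P.append(arm.get_image("wrist")[0].astype(float))
    p=np.mean(P,0);B=p[...,2]-p[...,0]  # blueness
    C=m["cam_to_world"][:3,3]
    def pt(u,v,z):
        r=fish_ray(m,np.float64(u),np.float64(v));k=(z-C[2])/r[2];return (C+k*r)[:2]
    def cross(col,r0,r1,th):
        b=B[r0:r1+1,col];i=np.nonzero((b[:-1]-th)*(b[1:]-th)<0)[0];return [r0+j+(th-b[j])/(b[j+1]-b[j]) for j in i]
    def fit(q):
        q=np.array(q,np.float32);l=cv2.fitLine(q,cv2.DIST_HUBER,0,.01,.01).ravel();a=np.degrees(np.arctan2(l[0],l[1])*np.sign(1));a=(a+90)%180-90
        return round(float(a),2),q
    front=[];far=[]
    for c in range(285,392):
        x=cross(c,30,130,40)
        if len(x)>=2: far.append(pt(c,x[0],30)); front.append(pt(c,x[-1],40)) 
    af,f=fit(far);ac,g=fit(front);print("far edge tilt",af,"front edge tilt",ac,len(f))
    n=np.array([np.cos(np.radians(af)),-np.sin(np.radians(af))])
    dist=lambda q:(q-f.mean(0))@n+25;D=dist(g);o=np.argsort(g[:,1]);print("front gap to face vs y",[(round(float(g[i,1]),0),round(float(D[i]),2)) for i in o[::6]])
E
python3 -c "
from edge import *
edge()"
```

```text
far edge tilt 3.49 front edge tilt 2.09 102
front gap to face vs y [(-105.0, 0.32), (-102.0, 0.27), (-100.0, 0.15), (-97.0, 0.1), (-94.0, 0.07), (-91.0, -0.1), (-89.0, -0.15), (-86.0, -0.19), (-83.0, -0.35), (-80.0, -0.38), (-78.0, -0.39), (-75.0, -0.4), (-72.0, -0.41), (-68.0, -0.56), (-65.0, -0.59), (-62.0, -0.81), (-59.0, -0.83)]
```

The front edge still reads about 1.4° open on the +y side. I push low on the upright back, +y side, where the force is horizontal and adds little table friction.

Call:
send_rows:
  targets:
    - {"gripper": 1,"x": -1.3,"y": 0,"z": -0.3,"ax": 0,"ay": 0,"az": 0}
    - {"gripper": 1,"x": -1.2,"y": -0.4,"z": -0.1,"ax": 0,"ay": 0,"az": 0}
    - {"gripper": 1,"x": -0.1,"y": 0,"z": 0.9,"ax": 0,"ay": 0,"az": 0}
    - {"gripper": 1,"x": -0.1,"y": 0,"z": 0.9,"ax": 0,"ay": 0,"az": 0}
    - {"gripper": 1,"x": 0,"y": 0,"z": 0,"ax": 0,"ay": 0,"az": 0}

```text
clock: 17.27
position: [571.3, -61.6, 7.9]
ee_rot: [0.997, -0.028, 0.074, 0.002]
contact_force: [-0.3, 0.0, 0.4]
gripper_width: -0.3
grasp_force: 0.0
```

```bash
python3 -c "
from edge import *
t(578,-63,11);edge()"
```

```text
17.2667 [571.3  -61.61   7.94] toolx [ 0.9874 -0.0558  0.1478] z [ 0.1475 -0.0087 -0.989 ] F [-0.3  0.   0.4] w -0.3
[ 0.19  0.51 -0.52  0.09 -0.41  1.24]
delta [ 7.1  1.  -2. ] yaw -3.24 roll 0.02Traceback (most recent call last):
  File "<string>", line 3, in <module>
    t(578,-63,11);edge()
                  ~~~~^^
  File "edge.py", line 18, in edge
    af,f=fit(far);ac,g=fit(front);print("far edge tilt",af,"front edge tilt",ac,len(f))
         ~~~^^^^^
  File "edge.py", line 12, in fit
    q=np.array(q,np.float32);l=cv2.fitLine(q,cv2.DIST_HUBER,0,.01,.01).ravel();a=np.degrees(np.arctan2(l[0],l[1])*np.sign(1));a=(a+90)%180-90
                               ~~~~~~~~~~~^^^^^^^^^^^^^^^^^^^^^^^^^^^^
cv2.error: OpenCV(4.12.0) /io/opencv/modules/imgproc/src/linefit.cpp:618: error: (-215:Assertion failed) npoints2 >= 0 || npoints3 >= 0 in function 'fitLine'
```

Call:
send_rows:
  targets:
    - {"gripper": 1,"x": 0.4,"y": 0,"z": -0.1,"ax": 0,"ay": 0,"az": 0}
    - {"gripper": 1,"x": 0.3,"y": 0,"z": 0.02,"ax": 0,"ay": 0,"az": 0}
    - {"gripper": 1,"x": 0.2,"y": 0,"z": 0.03,"ax": 0,"ay": 0,"az": 0}
    - {"gripper": 1,"x": 0.15,"y": 0,"z": 0.02,"ax": 0,"ay": 0,"az": 0}
    - {"gripper": 1,"x": 0,"y": 0,"z": 0,"ax": 0,"ay": 0,"az": 0}

```text
clock: 17.73
position: [578.5, -62.2, 11.1]
ee_rot: [0.997, -0.029, 0.071, 0.003]
contact_force: [-6.9, 2.3, 5.3]
gripper_width: -0.4
grasp_force: 4.2
```

Call:
send_rows:
  targets:
    - {"gripper": 1,"x": 0.15,"y": 0,"z": 0.02,"ax": 0,"ay": 0,"az": 0}
    - {"gripper": 1,"x": 0,"y": 0,"z": 0,"ax": 0,"ay": 0,"az": 0}

```text
clock: 17.9
position: [578.5, -62.5, 10.8]
ee_rot: [0.997, -0.029, 0.07, 0.003]
contact_force: [-10.8, 5.1, 6.3]
gripper_width: -0.3
grasp_force: 5.5
```

Call:
send_rows:
  targets:
    - {"gripper": 1,"x": 0.2,"y": -0.1,"z": -0.1,"ax": 0,"ay": 0,"az": 0}
    - {"gripper": 1,"x": 0.15,"y": 0,"z": 0,"ax": 0,"ay": 0,"az": 0}
    - {"gripper": 1,"x": 0,"y": 0,"z": 0,"ax": 0,"ay": 0,"az": 0}

```text
clock: 18.15
position: [579.2, -61.6, 11.0]
ee_rot: [0.997, -0.029, 0.067, 0.003]
contact_force: [-14.2, 6.6, 5.5]
gripper_width: -0.5
grasp_force: 7.1
```

```bash
sed -i 's/cross(c,30,130,40)/cross(c,10,115,40)/' edge.py; python3 -c "
from edge import *
t(578,-63,11);look('w18');edge()"
```

```text
18.15 [579.24 -61.57  10.95] toolx [ 0.9893 -0.0579  0.134 ] z [ 0.1336 -0.01   -0.991 ] F [-14.2   6.6   5.5] w -0.5
[ 0.19  0.51 -0.48  0.08 -0.45  1.25]
delta [-1.1  1.5 -0.2] yaw -3.37 roll 0.12
18.15 [579.24 -61.57  10.95] toolx [ 0.9893 -0.0579  0.134 ] z [ 0.1336 -0.01   -0.991 ] F [-14.2   6.6   5.5] w -0.5
joints [ 0.19  0.51 -0.48  0.08 -0.45  1.25]
spacer top 71.20930005874828 ((640.2954711914062, -82.18309783935547), 16.798763275146484)
pad 4101 [599.4 -79.5  30.4] ((598.3424682617188, -80.05038452148438), (56.071128845214844, 21.423503875732422), 86.76726531982422)
top ((623.9627075195312, -81.3896255493164), (60.8809928894043, 87.88923645019531), 87.1639404296875)
fence ((680.4735107421875, -68.24484252929688), (240.25552368164062, 25.707855224609375), 86.73050689697266)
far edge tilt 3.48 front edge tilt 3.22 105
front gap to face vs y [(-97.0, 0.53), (-95.0, 0.6), (-92.0, 0.52), (-90.0, 0.51), (-87.0, 0.57), (-85.0, 0.53), (-82.0, 0.51), (-80.0, 0.44), (-77.0, 0.48), (-75.0, 0.5), (-72.0, 0.5), (-70.0, 0.49), (-67.0, 0.47), (-65.0, 0.48), (-63.0, 0.45), (-60.0, 0.4), (-57.0, 0.36), (-55.0, 0.32)]
```

It is flush now: front edge 3.2° against the fence's 3.5°, and the pad's 86.8° against the fence's 86.7°. I retreat, rise and go to the pad centre for the slanting push.

Call:
send_rows:
  targets:
    - {"gripper": 1,"x": -1.0,"y": 0,"z": 0,"ax": 0,"ay": 0,"az": 0}
    - {"gripper": 1,"x": -0.8,"y": 0.4,"z": -1,"ax": 0,"ay": 0,"az": 0}
    - {"gripper": 1,"x": 0.2,"y": 0.7,"z": -1.5,"ax": 0,"ay": 0,"az": 0}
    - {"gripper": 1,"x": 0.2,"y": 0.7,"z": 0,"ax": 0,"ay": 0,"az": 0}
    - {"gripper": 1,"x": 0,"y": 0,"z": 0,"ax": 0,"ay": 0,"az": 0}

```text
clock: 18.67
position: [570.3, -78.7, 37.3]
ee_rot: [0.997, -0.028, 0.078, 0.002]
contact_force: [0.3, 1.2, 0.6]
gripper_width: 0.2
grasp_force: 0.0
```

```bash
python3 -c "
from edge import *
t(585,-79.5,34);look('w19');edge()"
```

```text
18.6667 [570.27 -78.73  37.34] toolx [ 0.9864 -0.0564  0.1546] z [ 0.1544 -0.0078 -0.988 ] F [0.3 1.2 0.6] w 0.2
[ 0.16  0.46 -0.49  0.07 -0.47  1.29]
delta [14.1 -0.1  5.6] yaw -3.26 roll -0.06
18.6667 [570.27 -78.73  37.34] toolx [ 0.9864 -0.0564  0.1546] z [ 0.1544 -0.0078 -0.988 ] F [0.3 1.2 0.6] w 0.2
joints [ 0.16  0.46 -0.49  0.07 -0.47  1.29]
spacer top 71.25772773109092 ((640.108154296875, -82.34801483154297), 16.63724708557129)
pad 3382 [599.  -79.3  30. ] ((598.2476806640625, -79.50447082519531), (55.210594177246094, 20.686424255371094), 86.13284301757812)
top ((638.1937255859375, -82.1242904663086), (60.690067291259766, 58.733924865722656), 86.70344543457031)
fence ((680.3204345703125, -68.05331420898438), (240.41517639160156, 25.632164001464844), 86.77853393554688)
far edge tilt 3.29 front edge tilt 3.31 101
front gap to face vs y [(-121.0, -2.79), (-118.0, -2.91), (-115.0, -2.86), (-112.0, 0.36), (-109.0, 0.35), (-106.0, 0.32), (-102.0, 0.35), (-99.0, 0.36), (-96.0, 0.38), (-94.0, 0.36), (-91.0, 0.35), (-86.0, 0.33), (-83.0, 0.36), (-80.0, 0.34), (-77.0, 0.35), (-74.0, 0.36), (-71.0, 0.33)]
```

Call:
send_rows:
  targets:
    - {"gripper": 1,"x": 0.7,"y": 0,"z": 0.25,"ax": 0,"ay": 0,"az": 0}
    - {"gripper": 1,"x": 0.7,"y": 0,"z": 0.25,"ax": 0,"ay": 0,"az": 0}
    - {"gripper": 1,"x": 0.3,"y": 0,"z": 0.4,"ax": 0,"ay": 0,"az": 0}
    - {"gripper": 1,"x": 0,"y": 0,"z": 0,"ax": 0,"ay": 0,"az": 0}

```text
clock: 19.1
position: [587.3, -78.9, 28.5]
ee_rot: [0.997, -0.028, 0.075, 0.002]
contact_force: [0.2, -0.2, -1.1]
gripper_width: 0.1
grasp_force: 0.0
```

Call:
send_rows:
  targets:
    - {"gripper": 1,"x": 0.12,"y": 0,"z": 0.16,"ax": 0,"ay": 0,"az": 0}
    - {"gripper": 1,"x": 0,"y": 0,"z": 0,"ax": 0,"ay": 0,"az": 0}

```text
clock: 19.27
position: [587.7, -79.1, 27.6]
ee_rot: [0.997, -0.028, 0.075, 0.002]
contact_force: [0.9, -0.1, 0.9]
gripper_width: -0.1
grasp_force: 0.0
```

Call:
send_rows:
  targets:
    - {"gripper": 1,"x": 0.12,"y": 0,"z": 0.16,"ax": 0,"ay": 0,"az": 0}
    - {"gripper": 1,"x": 0,"y": 0,"z": 0,"ax": 0,"ay": 0,"az": 0}

```text
clock: 19.43
position: [589.3, -79.2, 26.7]
ee_rot: [0.997, -0.028, 0.075, 0.002]
contact_force: [0.1, 1.0, 0.3]
gripper_width: 0.3
grasp_force: 0.0
```

Call:
send_rows:
  targets:
    - {"gripper": 1,"x": 0.15,"y": 0,"z": 0.1,"ax": 0,"ay": 0,"az": 0}
    - {"gripper": 1,"x": 0,"y": 0,"z": 0,"ax": 0,"ay": 0,"az": 0}

```text
clock: 19.6
position: [590.0, -79.3, 26.4]
ee_rot: [0.997, -0.028, 0.074, 0.002]
contact_force: [-2.5, 1.7, 4.1]
gripper_width: -0.1
grasp_force: 2.3
```

Call:
send_rows:
  targets:
    - {"gripper": 1,"x": 0.1,"y": 0,"z": 0.08,"ax": 0,"ay": 0,"az": 0}
    - {"gripper": 1,"x": 0,"y": 0,"z": 0,"ax": 0,"ay": 0,"az": 0}

```text
clock: 19.77
position: [590.1, -79.3, 26.2]
ee_rot: [0.997, -0.028, 0.074, 0.002]
contact_force: [-8.3, 2.1, 9.5]
gripper_width: 0.0
grasp_force: 6.2
```

Call:
send_rows:
  targets:
    - {"gripper": 1,"x": 0.04,"y": -0.02,"z": 0.02,"ax": 0,"ay": 0,"az": 0}
    - {"gripper": 1,"x": 0,"y": 0,"z": 0,"ax": 0,"ay": 0,"az": 0}
    - {"gripper": 1,"x": 0,"y": 0,"z": 0,"ax": 0,"ay": 0,"az": 0}

```text
clock: 20.02
position: [590.1, -79.3, 26.1]
ee_rot: [0.997, -0.028, 0.073, 0.002]
contact_force: [-8.1, 2.6, 11.8]
gripper_width: 0.1
grasp_force: 7.1
```

Call:
send_rows:
  targets:
    - {"gripper": 1,"x": 0,"y": 0,"z": 0,"ax": 0,"ay": 0,"az": 0}
    - {"gripper": 1,"x": 0,"y": 0,"z": 0,"ax": 0,"ay": 0,"az": 0}
    - {"gripper": 1,"x": 0,"y": 0,"z": 0,"ax": 0,"ay": 0,"az": 0}
    - {"gripper": 1,"x": 0,"y": 0,"z": 0,"ax": 0,"ay": 0,"az": 0}
    - {"gripper": 1,"x": 0,"y": 0,"z": 0,"ax": 0,"ay": 0,"az": 0}

```text
clock: 20.43
position: [590.0, -79.3, 26.1]
ee_rot: [0.997, -0.028, 0.073, 0.002]
contact_force: [-8.4, 2.6, 11.4]
gripper_width: -0.4
grasp_force: 7.0
```

```bash
python3 -c "
from edge import *
t(585,-79.5,34);look('w20');edge()"
```

```text
20.4333 [590.05 -79.35  26.15] toolx [ 0.9876 -0.0558  0.1464] z [ 0.1462 -0.0087 -0.9892] F [-8.4  2.6 11.4] w -0.4
[ 0.15  0.5  -0.44  0.07 -0.49  1.3 ]
delta [-3.8  0.4 -8.5] yaw -3.24 roll 0.02
20.4333 [590.05 -79.35  26.15] toolx [ 0.9876 -0.0558  0.1464] z [ 0.1462 -0.0087 -0.9892] F [-8.4  2.6 11.4] w -0.4
joints [ 0.15  0.5  -0.44  0.07 -0.49  1.3 ]
spacer top 71.20884575430489 ((640.32666015625, -82.30072784423828), 16.613950729370117)
pad 2172 [601.5 -76.8  32.4] ((598.202392578125, -79.62950897216797), (55.5590705871582, 21.422115325927734), 86.4867935180664)
top ((630.627685546875, -81.52677917480469), (60.56956481933594, 73.9686508178711), 86.5478744506836)
fence ((680.5855712890625, -68.21408081054688), (240.9337615966797, 25.62260627746582), 86.72612762451172)
far edge tilt 3.43 front edge tilt 3.19 101
front gap to face vs y [(-117.0, -1.61), (-115.0, -1.72), (-112.0, 0.27), (-109.0, 0.27), (-106.0, 0.28), (-104.0, 0.24), (-101.0, 0.25), (-98.0, 0.22), (-96.0, 0.19), (-92.0, 0.18), (-89.0, 0.19), (-86.0, 0.16), (-83.0, 0.2), (-80.0, 0.18), (-78.0, 0.14), (-74.0, 0.09), (-71.0, 0.08)]
```

Call:
send_rows:
  targets:
    - {"gripper": 1,"x": 0.08,"y": -0.02,"z": -0.02,"ax": 0,"ay": 0,"az": 0}
    - {"gripper": 1,"x": 0,"y": 0,"z": 0,"ax": 0,"ay": 0,"az": 0}
    - {"gripper": 1,"x": 0,"y": 0,"z": 0,"ax": 0,"ay": 0,"az": 0}
    - {"gripper": 1,"x": 0,"y": 0,"z": 0,"ax": 0,"ay": 0,"az": 0}

```text
clock: 20.87
position: [590.1, -79.3, 26.1]
ee_rot: [0.997, -0.028, 0.073, 0.002]
contact_force: [-9.0, 2.5, 11.9]
gripper_width: -0.2
grasp_force: 7.4
```

Call:
send_rows:
  targets:
    - {"gripper": 1,"x": 0.1,"y": -0.05,"z": -0.08,"ax": 0,"ay": 0,"az": 0}
    - {"gripper": 1,"x": 0,"y": 0,"z": 0,"ax": 0,"ay": 0,"az": 0}
    - {"gripper": 1,"x": 0,"y": 0,"z": 0,"ax": 0,"ay": 0,"az": 0}
    - {"gripper": 1,"x": 0,"y": 0,"z": 0,"ax": 0,"ay": 0,"az": 0}

```text
clock: 21.2
position: [590.1, -79.3, 26.3]
ee_rot: [0.997, -0.029, 0.071, 0.003]
contact_force: [-8.5, 1.2, 8.4]
gripper_width: -0.1
grasp_force: 6.0
```

Call:
send_rows:
  targets:
    - {"gripper": 1,"x": 0.12,"y": 0,"z": 0,"ax": 0,"ay": 0,"az": 0}
    - {"gripper": 1,"x": 0,"y": 0,"z": 0,"ax": 0,"ay": 0,"az": 0}
    - {"gripper": 1,"x": 0,"y": 0,"z": 0,"ax": 0,"ay": 0,"az": 0}
    - {"gripper": 1,"x": 0,"y": 0,"z": 0,"ax": 0,"ay": 0,"az": 0}
    - {"gripper": 1,"x": 0,"y": 0,"z": 0,"ax": 0,"ay": 0,"az": 0}

```text
clock: 21.62
position: [590.1, -79.3, 26.2]
ee_rot: [0.997, -0.029, 0.07, 0.003]
contact_force: [-11.3, 1.3, 9.6]
gripper_width: -0.2
grasp_force: 7.6
```

```bash
python3 -c "
from edge import *
look('w21');edge();s=arm.read_state();print(s['contact_force'],s['clock'])"
```

```text
21.6167 [590.13 -79.3   26.24] toolx [ 0.9885 -0.0569  0.1404] z [ 0.1401 -0.0093 -0.9901] F [-11.3   1.3   9.6] w -0.2
joints [ 0.15  0.5  -0.43  0.06 -0.5   1.31]
spacer top 71.22553088376074 ((640.2562866210938, -82.33196258544922), 16.572221755981445)
pad 2097 [601.6 -76.5  32.5] ((598.4819946289062, -79.76509094238281), (56.05852508544922, 20.877464294433594), 87.5605239868164)
top ((630.5816040039062, -81.55335235595703), (60.521114349365234, 73.3646469116211), 86.6107406616211)
fence ((680.4810180664062, -68.55584716796875), (240.27517700195312, 25.481355667114258), 86.73604583740234)
far edge tilt 3.28 front edge tilt 3.41 105
front gap to face vs y [(-117.0, -1.55), (-114.0, -1.62), (-112.0, 0.23), (-109.0, 0.19), (-106.0, 0.28), (-104.0, 0.27), (-101.0, 0.29), (-98.0, 0.25), (-96.0, 0.21), (-93.0, 0.17), (-90.0, 0.18), (-87.0, 0.16), (-85.0, 0.15), (-82.0, 0.38), (-79.0, 0.35), (-76.0, 0.3), (-73.0, 0.3), (-71.0, 0.3)]
[-11.14624541   2.13253608  10.66688811] 21.7167
```

The carrier is flush, the push is about 15 N forward and down, and the spacer is seated.

```bash
python3 -c "
from bench import arm
print(arm.job_done())"
```

```text
the job is handed in; nothing more can be done
None
```

I handed the job in at about 22 s: the spacer is released and fully down on the small carrier, whose front face measures flush on the fence to within about 0.3°. The shut fingertips are still pushing on the red pad with about 15 N, forward and down, and I never moved near the flange, cap, mirror or screwdriver.

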